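# Pile the soil-sample tins on their mats

## Task

Tidy the soil-sample tins into two piles: the three round tins on the round cork mat and the two square tins on the square cork mat, in each pile the largest at the bottom and the smallest on top, each centred on what is below it. Keep every tin upright throughout, and leave the jar, the carton and the power adapter where they stand.

Things in the scene. Friction and masses are not known exactly. Their poses are not given: they have to be found in the camera images.
- round_large_center (a point): large round lidded metal tin, standing, 66 mm diameter, 44 mm high, straight sides, flat lid with a round paper label; origin at the tin's centre, half-way up; z up. Loose, about 180 g.
- round_medium_center (a point): medium round lidded metal tin, standing, 52 mm diameter, 42 mm high, otherwise alike; origin at the tin's centre, half-way up; z up. Loose, about 120 g.
- round_small_center (a point): small round lidded metal tin, standing, 38 mm diameter, 40 mm high, otherwise alike; origin at the tin's centre, half-way up; z up. Loose, about 70 g.
- square_large_center (a point): large square lidded metal tin, standing, 62 x 62 mm, 44 mm high, straight sides, flat lid with a paper label; x and y along its sides; origin at the tin's centre, half-way up; z up. Loose, about 180 g.
- square_small_center (a point): small square lidded metal tin, standing, 42 x 42 mm, 40 mm high, otherwise alike; x and y along its sides; origin at the tin's centre, half-way up; z up. Loose, about 80 g.
- round_mat_top (a point): round cork mat fixed on the desk, 92 mm diameter, 5 mm thick; origin at the centre of its upper face (5 mm above the desk)
- square_mat_top (a point): square cork mat fixed on the desk, 90 x 90 mm, 5 mm thick; origin at the centre of its upper face (5 mm above the desk), x and y along its sides
- jar_center (a point): bystander: loose jar with a red lid, standing, 72 mm diameter, 90 mm high; origin at its centre, half-way up
- carton_center (a point): bystander: loose white carton lying flat, 90 (its x) x 50 (its y) x 35 mm high; origin at its centre
- adapter_center (a point): bystander: loose black power adapter lying flat, 100 (its x) x 45 (its y) x 28 mm high, with a 10 mm stub at its +x end; origin at its centre
Not all that is in view belongs to the job. Leave any green look-alike of the part that bears round_small_center alone.

How it is judged:
By the outcome, as a careful person would: the job done as asked, in the order asked, and still so for the second after the job is handed in, with the robot touching nothing.
It also fails if it takes over 134 s, if anything falls off the work surface, if the arm or the gripper's body presses on something with over 40 N, if the wrist force passes 120 N, or if a joint passes its speed limit or range.

## Robot

A 6-joint arm with a two-finger parallel gripper is mounted at the origin on the work surface. World frame = base frame: x ahead of the robot, y to its left, z up, the work surface at z = 0. Lengths are in mm, angles in rad, forces in N, time in s.
With the tool pointing down it reaches from about 350 to 775 mm from the base axis. Payload 7.3 kg.
Tool frame: the origin (TCP) lies at the very end of the fingers, on their centre line; the grasp point (between the pads) lies 19 mm behind it; x points along the fingers, y is the direction in which the jaws open and shut, and the axes are right-handed (so a half turn about x gives the same grasp; the last joint's range is limited). The gripper opens to 92 mm and grips with 3 to 60 N. Pads are 19 mm wide; open, the fingers measure 130 mm over their backs; the gripper's body (75 mm by 190 mm) begins 47 mm behind the grasp point.
Start: joints at [1.061, 0.342, 1.524, -0, 1.275, -0.146], TCP at [186.798, 490.667, 196.841] pointing down, gripper open.
Joint ranges: [-2.53, 2.53], [-0.77, 2.02], [0.04, 2.7], [-1, 4.14], [0.28, 2.66], [-3.11, 3.11]. Speed limits (rad/s): [2.57, 2.57, 3.14, 3.14, 3.14, 3.14].

## Interface

Orientations are given as [roll, pitch, yaw] about the fixed x, y, z axes, in that order (R = Rz(yaw) Ry(pitch) Rx(roll)).
In Python, from plant import bot gives the robot as it stands.
- The arm moves only by the tool step_arm, never from a script. Its argument "targets" is a list that holds one entry, the list of rows, each a list of 4 numbers: the shift along the tool's x, y, z in m, then the turn about the tool's x in degrees. A call has exactly 5 rows; each row is the pose to reach, as a shift and turn from the pose measured when the call began, along the tool's axes at that moment; what a row does not reach only later rows make up. A row lasts 1/12 s, in which the tool goes at most 41.7 mm and 7.16 degrees, less where a joint would pass 70% of its speed; a pose out of reach is approached as far as the arm can. A call with a gripper value outside its range is refused whole. "jaw" is the closure, from 0 (fully open) to 1 (shut), set as the call begins (left out, the last holds). The fingers move at their own pace and stop on an object; the grip force is fixed at half the most. Time passes only in rows, so rows that repeat a pose let the fingers close, or fill a call up. It gives the time, the measured TCP pose, the force and the opening at its end, in the units of the state.
- bot.get_obs(): the state, without advancing time (a new reading comes with each control period).
- bot.capture(name): name is "scene" or "top" or "wrist"; returns a dict with "color" (480x640x3 uint8, red, green, blue), "depth" (480x640 float32, mm along the optical axis (not along the pixel's ray), 0 where there is no reading), "fov_y" (degrees; the focal length in pixels is half the picture's height over the tangent of half this angle, whatever the lens; pixels are square), "cx", "cy" (the principal point, pixels), "rvec" (rotation vector, rad) and "tvec" (3), from world to camera coordinates, as OpenCV has them. Camera axes: x right, y down, z forward; pixel columns grow to the right and rows downward; lengths in mm; the calibration is good to about 2 mm. The wrist camera is an equidistant fisheye: a pixel r from the principal point sees the ray r / f radians off the axis. A picture is of the moment at which its call begins.
- bot.close_job(): hands the job in, once; it reports no verdict.
The state is a dict: "time": time; "joint_positions": joint angles; "dq": joint speeds; "tau": joint torques, N m; "tool_pos": TCP position; "tcp_rot": TCP orientation; "contact_force": force on the tool from outside, world axes, zero at the start; "moment": the same for the moment, N m; "grip_width": finger opening in mm.
Only numpy, scipy, OpenCV 4.12 (cv2) and the standard library are available. Lean on these libraries where they do the work, as an engineer would, in place of code of your own. Each camera call takes 0.05 s, during which the arm holds its last target. There are 200 camera calls.

## Working session

There is one attempt and no reset: what is moved stays moved. The work goes in short steps, Python scripts to look and compute and a tool call to move; the robot and the scene stay as the last step left them, time stands still between calls to the robot, and variables do not carry over. Pictures are saved under pics/ and viewed, about 12 in all and at most 16, crops included, and the job is handed in when it is done.

Besides the shell and the picture viewer there is one more tool, called as name(argument=value, ...), one argument or row to a line, values as JSON. step_arm: Moves the arm, as the interface text tells. Its arguments: {"type":"object","properties":{"targets":{"type":"array","items":{"type":"array","items":{"type":"array","items":{"type":"number"}}}},"jaw":{"type":"number"}},"required":["targets"]}

```bash
ls; mkdir -p pics
cat > h.py <<'E'
import numpy as np,cv2,pickle
from plant import bot
def cap(n,save=None):
    c=bot.capture(n); 
    if save: cv2.imwrite('pics/'+save+'.png',c['color'][:,:,::-1]); pickle.dump(c,open(save+'.pkl','wb'))
    return c
def load(s): return pickle.load(open(s+'.pkl','rb'))
def f(c): return 240/np.tan(np.radians(c['fov_y']/2))
def cam(c):
    R=cv2.Rodrigues(np.array(c['rvec'],float))[0]; return R,np.array(c['tvec'],float).ravel()
def cloud(c):
    v,u=np.mgrid[0:480,0:640]; d=c['depth']; F=f(c)
    P=np.stack([(u-c['cx'])/F*d,(v-c['cy'])/F*d,d],-1)
    R,t=cam(c); return (P-t)@R
def at(c,u,v,z,fish=False):
    F=f(c); x=np.array([(u-c['cx'])/F,(v-c['cy'])/F])
    r=np.linalg.norm(x); ray=np.r_[x,1] if not fish else np.r_[x/r*np.sin(r),np.cos(r)]
    R,t=cam(c); o=-R.T@t; w=R.T@ray; return o+w*(z-o[2])/w[2]
E
python3 - <<'E'
from h import *
print(bot.get_obs())
for n in('top','scene'):
    c=cap(n,n+'0');R,t=cam(c);print(n,c['fov_y'],c['cx'],c['cy'],-R.T@t,R)
E
```

```text
pics
{'time': 0.0, 'joint_positions': array([ 1.06100868e+00,  3.42722813e-01,  1.52502504e+00, -8.25576644e-06,
        1.27536563e+00, -1.46021970e-01]), 'dq': array([-0.00155045,  0.0008319 ,  0.00093842,  0.00046231, -0.00155753,
       -0.00029891]), 'tau': array([-1.52527336e-04, -4.31233513e+01, -2.44216204e+01,  7.18579930e-02,
        5.58807270e-02, -1.19145575e-04]), 'tool_pos': array([186.56533389, 490.25497625, 196.14213636]), 'tcp_rot': array([-1.71162747,  1.56927548, -2.07539074]), 'contact_force': array([ 0.32615362, -0.08732192,  0.96602409]), 'moment': array([0.00982402, 0.01928585, 0.01604705]), 'grip_width': 92.08212347949409}
top 54.23203114083789 323.42428694463257 245.63327078722534 [ 402.33379094  -11.78218519 1151.33362749] [[ 0.01544749 -0.99963629 -0.02210552]
 [-0.99536333 -0.01327479 -0.09526606]
 [ 0.09493796  0.02347465 -0.99520637]]
scene 53.06698600210248 314.53810837856565 228.7387210138125 [1154.69515972 -449.9714437   672.88112231] [[ 0.54680901  0.83712345  0.01497447]
 [ 0.51118259 -0.31963293 -0.79782651]
 [-0.66309295  0.44391342 -0.6027011 ]]
```

View pics/top0.png

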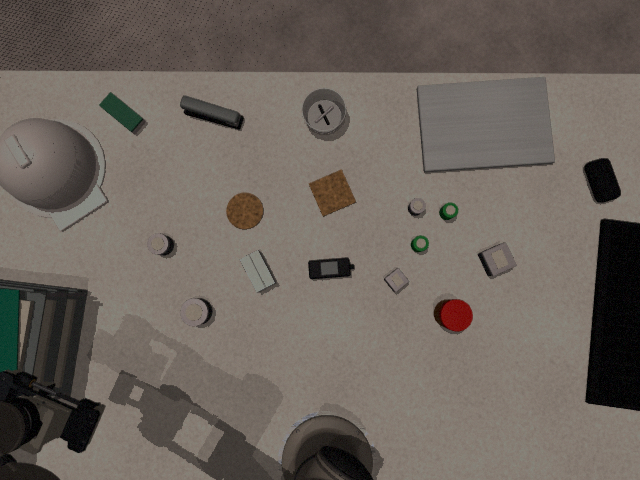

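View pics/scene0.png

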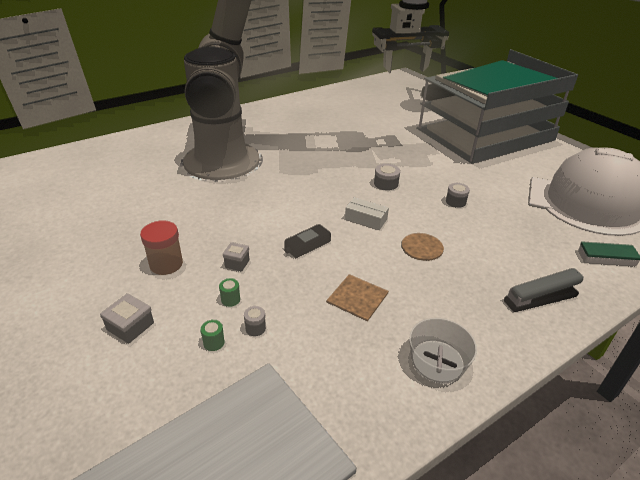

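The top view shows the large round tin near (195,311), medium (160,244) and small (417,207). The square tins are at (497,260) and (397,281), the mats at (245,211) and (332,192), and the green decoys at (449,211) and (420,244). I'll measure them by depth and by outline.

```bash
cat > m.py <<'E'
from h import *
S={'rl':(195,311,44),'rm':(160,244,42),'rs':(417,207,40),'sl':(497,258,44),'ss':(397,279,40),'g1':(449,211,40),'g2':(420,243,40),'jar':(456,315,90),'carton':(259,271,35),'adp':(330,268,28),'rmat':(245,211,5),'smat':(332,192,5)}
def meas(c,keys,win=30):
    P=cloud(c)
    col=c['color'].astype(int)
    for k in keys:
        u,v,z=S[k]; m=np.zeros((480,640),np.uint8); sl=np.s_[v-win:v+win,u-win:u+win]
        if 'mat' in k: m[sl]=(col[sl][...,0]-col[sl][...,2]>30)
        else: m[sl]=(np.abs(P[sl][...,2]-z)<9)&(c['depth'][sl]>0)
        n,L,st,ce=cv2.connectedComponentsWithStats(m)
        i=1+np.argmin([np.hypot(*(ce[j]-[u,v]))-st[j,4]*.05 for j in range(1,n)])
        q=P[L==i]; h=cv2.findContours((L==i).astype(np.uint8),0,1)[0][0][:,0]
        w=np.array([at(c,a,b,z)[:2] for a,b in h],np.float32)
        r=cv2.minAreaRect(w); pc=[at(c,*ce[i],z)[:2]]
        print(k,'ctr',np.round(pc,1),'zmed %.1f'%np.median(q[:,2]),'rect',np.round(r[0],1),np.round(r[1],1),'ang %.1f'%r[2],'n',len(q),'px',ce[i].round(1))
E
python3 - <<'E'
from m import *
c=load('top0'); P=cloud(c); print(P[330,370],P[230,290])
meas(c,S)
i=c['color']; a=cv2.resize(i[180:340,140:340],(800,640),interpolation=2);b=cv2.resize(i[180:340,380:530],(750,800),interpolation=2)
cv2.imwrite('pics/b.png',cv2.resize(b,(562,600))[:,:,::-1])
E
```

```text
[ 308.59252173 -100.48323266    1.36037122] [549.68493711  98.64916216   2.50762584]
rl ctr [[347.7 316.6]] zmed 44.8 rect [348.1 317. ] [63.1 66.6] ang 1.0 n 626 px [194.2 311.6]
rm ctr [[508.  411.2]] zmed 42.8 rect [508.2 411.2] [53.3 50.5] ang 74.3 n 384 px [158.  243.5]
rs ctr [[ 608.1 -208.6]] zmed 40.7 rect [ 607.8 -209.1] [35.7 36.5] ang 89.9 n 203 px [417.3 205.3]
sl ctr [[ 482.6 -397.5]] zmed 44.6 rect [ 482.6 -397.2] [62.  63.7] ang 24.7 n 721 px [498.6 258.7]
ss ctr [[ 430.4 -159.1]] zmed 40.7 rect [ 430.4 -159. ] [42.  42.2] ang 39.2 n 321 px [396.5 279.5]
g1 ctr [[ 598.2 -285.3]] zmed 40.5 rect [ 598.9 -285.1] [35.6 36.5] ang 89.5 n 206 px [449.6 209.8]
g2 ctr [[ 518.1 -215.6]] zmed 40.7 rect [ 518.9 -215.9] [35.5 35.9] ang 89.8 n 201 px [420.4 242.8]
jar ctr [[ 352.9 -284.7]] zmed 90.3 rect [ 353.4 -284.8] [68.5 71.2] ang 0.9 n 831 px [455.9 314.7]
carton ctr [[446.5 171.9]] zmed 35.7 rect [446.6 171.9] [90.6 50.8] ang 28.8 n 803 px [257.2 270.7]
adp ctr [[ 4.565e+02 -2.000e-01]] zmed 28.4 rect [456.9  -3.3] [ 44.7 107.2] ang 5.2 n 782 px [329.3 267.7]
rmat ctr [[597.4 213.7]] zmed 5.8 rect [598.2 214.1] [90.5 90.1] ang 0.7 n 1067 px [244.1 210.3]
smat ctr [[645.   -3.7]] zmed 5.6 rect [645.4  -3.6] [91.2 91.3] ang 24.4 n 1324 px [331.9 192.3]
```

View pics/b.png

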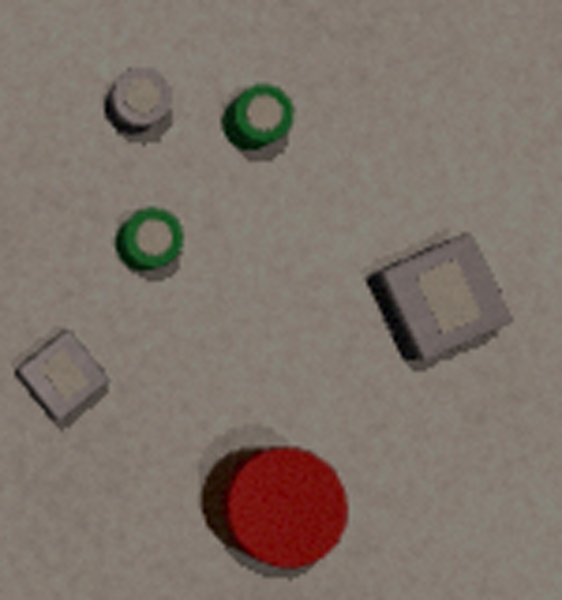

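Every measured size and height agrees with the given values. Next I'll write a move planner and compute the approach to the large round tin.

```bash
cat > p.py <<'E'
import sys
from h import *
from scipy.spatial.transform import Rotation as Ro
def plan(wps,o=None):
    """wps: (x,y,z,psi) ; psi jaw-axis angle deg mod 180, None=keep. prints per-waypoint tool delta"""
    o=o or bot.get_obs(); p=np.array(o['tool_pos']); R=Ro.from_euler('xyz',o['tcp_rot'])
    M=R.as_matrix(); psi=np.degrees(np.arctan2(M[1,1],M[0,1]))
    print('t %.2f'%o['time'],'p',p.round(1),'psi %.1f'%psi,'tilt',np.degrees(M[:2,0]).round(2),'q',np.round(o['joint_positions'],2),'F',np.round(o['contact_force'],1),'w %.1f'%o['grip_width'])
    for w in wps:
        t=np.array(w[:3],float); a=0 if w[3] is None else (psi-w[3]+90)%180-90
        d=R.as_matrix().T@(t-p)
        print(w,'-> shift m',(d/1000).round(4),'turn %.1f'%a, 'rows %.1f'%max(np.linalg.norm(d)/41.7,abs(a)/7.16))
        R=R*Ro.from_euler('x',a,degrees=True); psi-=a; p=t
E
python3 - <<'E'
from p import *
plan([(348,317,130,None),(348,317,60,None),(348,317,12,None)])
E
```

```text
t 0.10 p [186.6 490.3 196.2] psi 69.2 tilt [-0.04 -0.07] q [ 1.06  0.34  1.52  0.    1.28 -0.15] F [-0.1  0.7 -0.7] w 91.8
(348, 317, 130, None) -> shift m [ 0.0663 -0.1044  0.2125] turn 0.0 rows 5.9
(348, 317, 60, None) -> shift m [0.07   0.0001 0.    ] turn 0.0 rows 1.7
(348, 317, 12, None) -> shift m [0.048  0.0001 0.    ] turn 0.0 rows 1.2
```

step_arm(
  targets=[
    [[0.013, -0.021, 0.042, 0], [0.026, -0.042, 0.085, 0], [0.04, -0.063, 0.127, 0], [0.053, -0.084, 0.17, 0], [0.058, -0.092, 0.187, 0]],
  ],
)

```text
time: 0.52
tool_pos: [323.6, 341.9, 139.8]
tcp_rot: [-1.819, 1.569, -2.182]
contact_force: [0.6, 0.5, -0.2]
grip_width: 91.7
```

Run:
```python
from p import *
plan([(348,317,120,None)])
c=cap('wrist','w0');R,t=cam(c);print(c['fov_y'],c['cx'],c['cy'],-R.T@t,R.round(3))
```

```text
t 0.52 p [323.6 341.9 139.8] psi 69.2 tilt [-0.06 -0.08] q [ 0.65  0.3   1.75 -0.    1.09 -0.56] F [ 0.6  0.5 -0.2] w 91.7
(348, 317, 120, None) -> shift m [ 0.0198 -0.0146  0.0317] turn 0.0 rows 1.0
65.70646984690485 318.11321478633806 239.05845169933534 [255.38159538 366.90073962 327.14230183] [[ 0.356  0.935 -0.002]
 [ 0.9   -0.342  0.27 ]
 [ 0.251 -0.097 -0.963]]
```

View pics/w0.png

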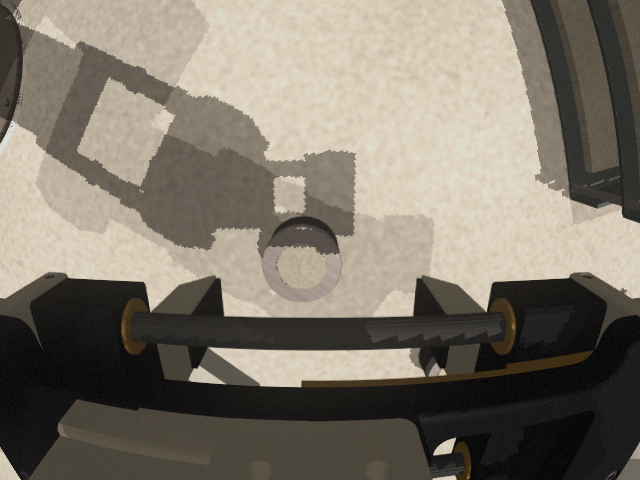

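The wrist view shows the tin's lid centred at about (302,267). I'll compare that with the top-camera estimate.

```bash
cat >> h.py <<'E'
def fishpx(c,P):
    R,t=cam(c);q=R@np.array(P,float)+t;r=np.hypot(q[0],q[1]);th=np.arctan2(r,q[2]);return np.array([c['cx'],c['cy']])+f(c)*th*q[:2]/r
def fcloud(c):
    v,u=np.mgrid[0:480,0:640]; d=c['depth']; F=f(c); x=(u-c['cx'])/F;y=(v-c['cy'])/F;r=np.hypot(x,y)+1e-9
    k=np.tan(r)/r; P=np.stack([x*k*d,y*k*d,d],-1);R,t=cam(c);return (P-t)@R
def lid(c,z,guess,rad=60,tol=6):
    """centre of flat lid at height z near guess from wrist depth"""
    P=fcloud(c); m=((c['depth']>0)&(np.abs(P[...,2]-z)<tol)&(np.hypot(P[...,0]-guess[0],P[...,1]-guess[1])<rad)).astype(np.uint8)
    n,L,st,ce=cv2.connectedComponentsWithStats(m); i=1+np.argmax(st[1:,4]) 
    h=cv2.findContours((L==i).astype(np.uint8),0,1)[0][0][:,0]
    w=np.array([at(c,a,b,z,True)[:2] for a,b in h],np.float32); r=cv2.minAreaRect(w); e=cv2.minEnclosingCircle(w)
    q=P[L==i]; print('lid mean',at(c,*ce[i],z,True)[:2].round(1),'zmed %.1f'%np.median(q[:,2]),'rect',np.round(r[0],1),np.round(r[1],1),'%.1f'%r[2],'circ',np.round(e[0],1),'%.1f'%e[1],'n',len(q),'px',ce[i].round(1))
E
python3 - <<'E'
from h import *
c=load('w0'); print(at(c,302,267,44,True),fishpx(c,(348,317,44)))
lid(c,44,(348,317))
E
```

```text
[346.64963912 317.70103646  44.        ] [301.81043286 268.74802102]
lid mean [343.6 318.3] zmed 43.6 rect [344.6 317.7] [66.1 64.9] 0.0 circ [344.6 317.9] 33.3 n 4805 px [301.3 263.4]
```

step_arm(
  targets=[
    [[0.019, -0.014, 0.03, 0], [0.019, -0.014, 0.03, 0], [0.05, -0.014, 0.03, 0], [0.085, -0.014, 0.03, 0], [0.085, -0.014, 0.03, 0]],
  ],
)

```text
time: 0.98
tool_pos: [346.9, 310.0, 48.2]
tcp_rot: [-1.907, 1.555, -2.275]
contact_force: [-1.2, -0.6, 0.2]
grip_width: 91.9
```

Run:
```python
from p import *
plan([(346.5,317.3,12,None)])
c=cap('wrist','w1'); lid(c,44,(348,317),tol=2.5)
```

```text
t 0.98 p [346.9 310.   48.2] psi 68.9 tilt [-0.58 -0.68] q [ 0.57  0.43  1.87 -0.01  0.86 -0.63] F [-1.2 -0.6  0.2] w 91.9
(346.5, 317.3, 12, None) -> shift m [ 0.0361  0.0072 -0.0028] turn 0.0 rows 0.9
lid mean [343.5 318. ] zmed 43.6 rect [344.8 317.7] [65.  64.6] 69.0 circ [345.1 317.4] 32.8 n 10282 px [331.8 262.1]
```

step_arm(
  targets=[
    [[0.01, 0.007, -0.002, 0], [0.018, 0.007, -0.002, 0], [0.018, 0.007, -0.002, 0], [0.018, 0.007, -0.002, 0], [0.018, 0.007, -0.002, 0]],
  ],
)

```text
time: 1.45
tool_pos: [348.9, 318.5, 33.7]
tcp_rot: [-1.794, 1.559, -2.161]
contact_force: [-1.0, -0.0, -0.3]
grip_width: 92.0
```

Run:
```python
from p import *
plan([(346.5,317.3,12,None)])
c=cap('wrist','w1'); lid(c,44,(348,317),tol=2.5)
plan([(346.5,317.3,12,None)])
```

```text
t 1.45 p [348.9 318.5  33.7] psi 69.0 tilt [-0.36 -0.54] q [ 0.58  0.46  1.86 -0.01  0.83 -0.62] F [-1.  -0.  -0.3] w 92.0
(346.5, 317.3, 12, None) -> shift m [ 0.0217 -0.0017 -0.0018] turn 0.0 rows 0.5
lid mean [341.4 319.1] zmed 43.6 rect [340.7 319.2] [64.8 56.5] 69.3 circ [344.8 317.7] 32.6 n 10782 px [316.1 269. ]
t 1.50 p [348.9 318.4  33.7] psi 69.0 tilt [-0.36 -0.54] q [ 0.58  0.46  1.86 -0.01  0.83 -0.62] F [ 1.2 -0.1 -0.3] w 92.0
(346.5, 317.3, 12, None) -> shift m [ 0.0217 -0.0017 -0.0018] turn 0.0 rows 0.5
```

step_arm(
  targets=[
    [[0.01, -0.001, -0.001, 0], [0.0217, -0.0017, -0.0018, 0], [0.0217, -0.0017, -0.0018, 0], [0.0217, -0.0017, -0.0018, 0], [0.0217, -0.0017, -0.0018, 0]],
  ],
)

```text
time: 1.92
tool_pos: [347.0, 317.5, 12.7]
tcp_rot: [-1.748, 1.56, -2.115]
contact_force: [-0.9, 0.6, 0.3]
grip_width: 92.2
```

step_arm(
  targets=[
    [[0, 0, 0, 0], [0, 0, 0, 0], [0, 0, 0, 0], [0, 0, 0, 0], [0, 0, 0, 0]],
  ],
  jaw=1,
)

```text
time: 2.33
tool_pos: [347.2, 317.7, 12.9]
tcp_rot: [-1.731, 1.561, -2.098]
contact_force: [0.8, 7.4, 9.8]
grip_width: 63.4
```

Run:
```python
from p import *
plan([(346.5,317.3,80,None),(597.7,214,120,None),(597.7,214,30,None)])
```

```text
t 2.33 p [347.2 317.7  12.9] psi 69.0 tilt [-0.28 -0.48] q [ 0.58  0.49  1.89 -0.01  0.77 -0.62] F [0.8 7.4 9.8] w 63.4
(346.5, 317.3, 80, None) -> shift m [-0.067  -0.0013 -0.0006] turn 0.0 rows 1.6
(597.7, 214, 120, None) -> shift m [-0.0404 -0.0066  0.2715] turn 0.0 rows 6.6
(597.7, 214, 30, None) -> shift m [0.09   0.0009 0.0001] turn 0.0 rows 2.2
```

step_arm(
  targets=[
    [[-0.01, 0, 0, 0], [-0.035, 0, 0, 0], [-0.06, 0, 0, 0], [-0.07, 0, 0, 0], [-0.07, 0, 0, 0]],
  ],
)

```text
time: 2.75
tool_pos: [349.0, 319.3, 85.3]
tcp_rot: [-1.31, 1.565, -1.677]
contact_force: [-0.0, 0.1, -0.3]
grip_width: 29.9
```

step_arm(
  targets=[
    [[-0.01, -0.001, 0.025, 0], [-0.02, -0.002, 0.06, 0], [-0.03, -0.003, 0.095, 0], [-0.03, -0.003, 0.125, 0], [-0.03, -0.003, 0.135, 0]],
  ],
)

```text
time: 3.17
tool_pos: [477.5, 266.6, 115.0]
tcp_rot: [-0.957, 1.565, -1.327]
contact_force: [0.3, -0.5, 0.6]
grip_width: 0.9
```

Run:
```python
from p import *
plan([(597.7,214,120,None),(597.7,214,30,None)])
c=cap('wrist','w2')
```

```text
t 3.17 p [477.5 266.6 115. ] psi 68.8 tilt [ 0.08 -0.32] q [ 0.37  0.46  1.58 -0.01  1.1  -0.83] F [ 0.3 -0.5  0.6] w 0.9
(597.7, 214, 120, None) -> shift m [-0.0045 -0.0056  0.1311] turn 0.0 rows 3.1
(597.7, 214, 30, None) -> shift m [ 0.09    0.0004 -0.0003] turn 0.0 rows 2.2
```

View pics/w2.png

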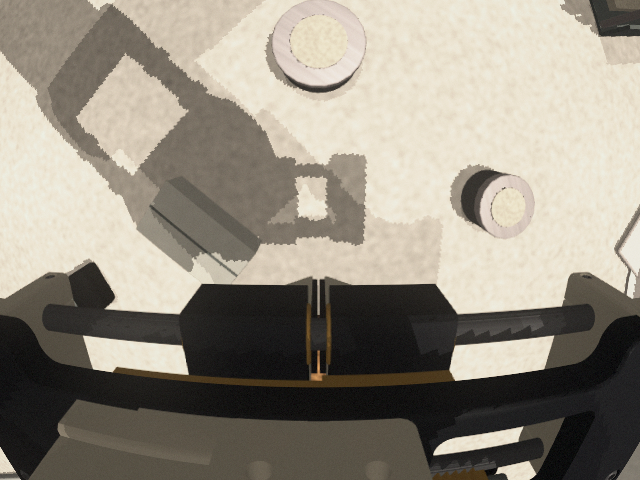

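The grasp slipped: the gripper closed to 0.9 mm and the tin is still standing at (319,45) in the wrist view. I'll open the jaws and find where the tin is now.

step_arm(
  targets=[
    [[0, 0, 0, 0], [0, 0, 0, 0], [0, 0, 0, 0], [0, 0, 0, 0], [0, 0, 0, 0]],
  ],
  jaw=0,
)

```text
time: 3.63
tool_pos: [476.1, 267.0, 114.4]
tcp_rot: [-1.245, 1.565, -1.613]
contact_force: [0.0, -0.3, 0.6]
grip_width: 29.1
```

Run:
```python
from p import *
from m import *
plan([])
c=cap('wrist','w3'); lid(c,44,(348,317),tol=2.5); lid(c,42,(508,411),tol=2.5)
c=cap('top','top1'); meas(c,['rl','rm'])
```

```text
t 3.63 p [476.1 267.  114.4] psi 68.9 tilt [-0.01 -0.35] q [ 0.37  0.46  1.58 -0.01  1.1  -0.82] F [ 0.  -0.3  0.6] w 29.1
lid mean [346.7 315.9] zmed 43.6 rect [345.8 316.4] [64.6 64.5] 68.8 circ [345.9 316.2] 32.8 n 6472 px [318.9  44.6]
lid mean [505.4 410.6] zmed 41.6 rect [506.3 411.1] [51.8 50.9] 72.0 circ [505.9 411.3] 26.2 n 2816 px [506.6 208.6]
rl ctr [[359.  284.2]] zmed 35.2 rect [359.  284.2] [0. 0.] ang 0.0 n 1 px [208. 307.]Traceback (most recent call last):
  File "<stdin>", line 5, in <module>
  File "m.py", line 11, in meas
    i=1+np.argmin([np.hypot(*(ce[j]-[u,v]))-st[j,4]*.05 for j in range(1,n)])
        ~~~~~~~~~^^^^^^^^^^^^^^^^^^^^^^^^^^^^^^^^^^^^^^^^^^^^^^^^^^^^^^^^^^^^
    return _wrapfunc(a, 'argmin', axis=axis, out=out, **kwds)
    return _wrapit(obj, method, *args, **kwds)
    result = getattr(arr, method)(*args, **kwds)
ValueError: attempt to get argmin of an empty sequence
```

View pics/top1.png

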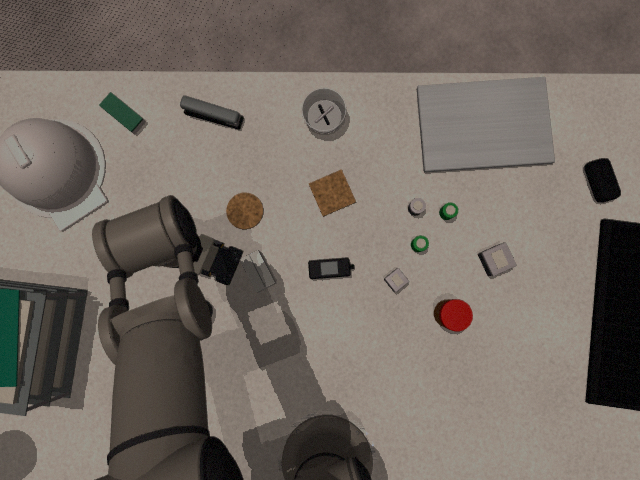

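The tin barely moved. I lifted before the grip had built up. I'll go back and wait longer after closing.

Run:
```python
from p import *
plan([(347,316.4,75,None),(347,316.4,12,None)])
```

```text
t 3.73 p [476.5 266.9 114.5] psi 68.9 tilt [ 0.01 -0.34] q [ 0.37  0.46  1.58 -0.01  1.1  -0.82] F [0.5 0.3 0.4] w 36.9
(347, 316.4, 75, None) -> shift m [ 0.0392 -0.0003 -0.1387] turn 0.0 rows 3.5
(347, 316.4, 12, None) -> shift m [ 0.063   0.0003 -0.0001] turn 0.0 rows 1.5
```

step_arm(
  targets=[
    [[0.0, 0, -0.035, 0], [0.01, 0, -0.075, 0], [0.02, 0, -0.11, 0], [0.03, 0, -0.135, 0], [0.039, 0, -0.1387, 0]],
  ],
)

```text
time: 4.15
tool_pos: [342.6, 317.4, 74.9]
tcp_rot: [-1.521, 1.564, -1.887]
contact_force: [0.3, -0.3, -0.5]
grip_width: 70.4
```

step_arm(
  targets=[
    [[0, 0, 0, 0], [0, 0, 0, 0], [0, 0, 0, 0], [0, 0, 0, 0], [0, 0, 0, 0]],
  ],
)

```text
time: 4.57
tool_pos: [343.7, 317.4, 75.3]
tcp_rot: [-1.382, 1.565, -1.749]
contact_force: [0.3, 0.5, -0.2]
grip_width: 91.4
```

Run:
```python
from p import *
c=cap('wrist'); lid(c,44,(348,317),tol=2.5)
plan([(347,316.4,12,None)])
```

```text
lid mean [343.3 317.2] zmed 43.6 rect [344.5 316.9] [64.9 64.5] 69.1 circ [344.8 316.6] 32.8 n 8010 px [319.8 256.3]
t 4.62 p [343.5 317.4  75.3] psi 69.0 tilt [-0.07 -0.34] q [ 0.58  0.39  1.84 -0.01  0.92 -0.62] F [-0.1  0.1  0.6] w 91.7
(347, 316.4, 12, None) -> shift m [0.0633 0.0007 0.0035] turn 0.0 rows 1.5
```

step_arm(
  targets=[
    [[0.03, 0.0007, 0.0025, 0], [0.055, 0.0007, 0.0025, 0], [0.0633, 0.0007, 0.0025, 0], [0.0633, 0.0007, 0.0025, 0], [0.0633, 0.0007, 0.0025, 0]],
  ],
)

```text
time: 5.03
tool_pos: [346.3, 316.7, 12.2]
tcp_rot: [-1.454, 1.564, -1.822]
contact_force: [0.2, -0.1, 0.1]
grip_width: 91.8
```

step_arm(
  targets=[
    [[0, 0, 0, 0], [0, 0, 0, 0], [0, 0, 0, 0], [0, 0, 0, 0], [0, 0, 0, 0]],
  ],
  jaw=1,
)

```text
time: 5.45
tool_pos: [346.7, 317.0, 12.8]
tcp_rot: [-1.305, 1.565, -1.672]
contact_force: [-0.7, 2.0, 2.2]
grip_width: 63.6
```

step_arm(
  targets=[
    [[0, 0, 0, 0], [0, 0, 0, 0], [0, 0, 0, 0], [0, 0, 0, 0], [0, 0, 0, 0]],
  ],
)

```text
time: 5.87
tool_pos: [352.7, 323.0, 17.5]
tcp_rot: [0.839, 1.556, 0.47]
contact_force: [0.5, 13.8, 27.5]
grip_width: 34.9
```

Run:
```python
from p import *
plan([(347,316.4,80,None)])
```

```text
t 5.87 p [352.7 323.   17.5] psi 68.9 tilt [0.77 0.39] q [ 0.58  0.49  1.89 -0.    0.75 -0.62] F [ 0.5 13.8 27.5] w 34.9
(347, 316.4, 80, None) -> shift m [-0.0626 -0.0075 -0.0023] turn 0.0 rows 1.5
```

Run:
```python
from p import *
a=cap('wrist','w4')['color']; b=cap('scene','s4')['color'][120:270,300:500]
cv2.imwrite('pics/c4.png',np.hstack([a[100:400,120:520],cv2.resize(b,(400,300))])[:,:,::-1])
c=load('w4'); M=Ro.from_euler('xyz',bot.get_obs()['tcp_rot']).as_matrix(); p=np.array(bot.get_obs()['tool_pos'])
for k in (0,-19): 
  for y in(-17,17): print(k,y,fishpx(c,p+M@[k,y,0])-[120,100])
print(bot.get_obs()['grip_width'])
```

```text
0 -17 [168.77225679 174.96440263]
0 17 [231.61246045 174.89380889]
-19 -17 [165.93620507 188.85620712]
-19 17 [234.86979487 188.76576932]
34.76597211810297
```

View pics/c4.png

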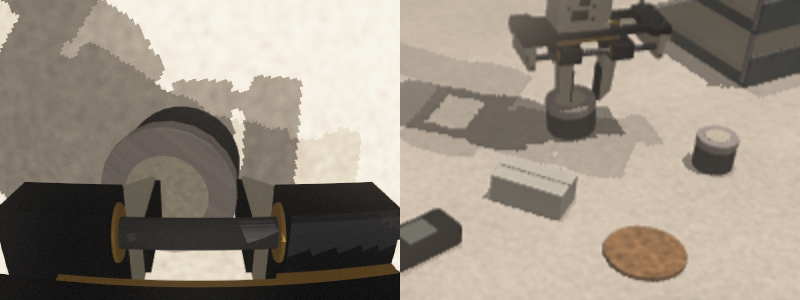

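Run:
```python
from p import *
c=load('w0'); p=np.array([323.6,341.9,139.8]); M=Ro.from_euler('xyz',[-1.819,1.569,-2.182]).as_matrix()
print([fishpx(c,p+M@[k,y,0]).round() for k in(0,-19) for y in (-46,46)])
P=fcloud(c); print('w0 finger tips',[P[v,u].round() for v,u in [(290,212),(285,219),(290,420),(300,425),(310,200)]])
print([(P[v,u]-p)@M for v,u in [(290,212),(285,219),(290,420),(300,425),(310,200)]])
c=load('w4'); P=fcloud(c); o=bot.get_obs(); p=np.array(o['tool_pos']); M=Ro.from_euler('xyz',o['tcp_rot']).as_matrix()
for v,u in [(260,260),(280,230),(300,300),(250,300),(290,320),(230,340),(300,275),(320,270),(350,265),(290,270),(290,370)]: print(u-120,v-100,P[v,u].round(1),((P[v,u]-p)@M).round(1))
```

```text
[array([236., 275.]), array([404., 274.]), array([229., 288.]), array([412., 288.])]
w0 finger tips [array([298., 302., 184.]), array([300., 300., 171.]), array([333., 386., 178.]), array([333., 386., 187.]), array([298., 301., 203.])]
[array([-44.0728907 , -46.97684483,  -9.7644219 ]), array([-31.37441027, -47.32744357,  -6.82095689]), array([-37.83919604,  44.55683799,  -7.01971204]), array([-47.39443151,  44.36146244,  -6.48000224]), array([-62.67750747, -46.89976153,  -9.3005163 ])]
140 160 [325.1 303.7  46. ] [-29.  -27.5 -18.4]
110 180 [329.8 285.4  43.6] [-26.7 -42.9  -7.5]
180 200 [348.6 313.9  49.8] [-32.4  -9.4  -0.2]
180 150 [326.3 323.   49.4] [-32.2  -9.  -24.2]
200 190 [347.2 324.3  49.7] [-32.2  -0.3  -5.2]
220 130 [332.3 341.6  19.6] [ -2.2  10.1 -25.6]
155 200 [336.1 309.   70.3] [-53.1 -18.3  -9.8]
150 220 [317.7 321.6 126.5] [-109.5  -12.5  -31. ]
145 250 [343.5 304.2  93.6] [-76.3 -19.9  -0.9]
150 190 [333.8 307.   63.8] [-46.6 -21.1 -11.4]
250 190 [348.8 345.6  64.1] [-46.5  20.4 -11.2]
```

The depth data shows the visible fingers ending well short of the reported TCP, so the pads are riding on the lid. I'll lift clear, open and measure the real fingertip offset.

step_arm(
  targets=[
    [[-0.004, 0, 0, 0], [-0.01, 0, 0, 0], [-0.025, 0, 0, 0], [-0.055, 0, 0, 0], [-0.065, 0, 0, 0]],
  ],
)

```text
time: 6.38
tool_pos: [352.2, 322.6, 85.0]
tcp_rot: [0.827, 1.554, 0.458]
contact_force: [0.4, 1.0, 0.7]
grip_width: 0.5
```

step_arm(
  targets=[
    [[0, 0, 0, 0], [0, 0, 0, 0], [0, 0, 0, 0], [0, 0, 0, 0], [0, 0, 0, 0]],
  ],
  jaw=0,
)

```text
time: 6.8
tool_pos: [351.5, 322.1, 83.9]
tcp_rot: [0.802, 1.557, 0.434]
contact_force: [-0.2, 0.5, 1.1]
grip_width: 29.4
```

step_arm(
  targets=[
    [[0, 0, 0, 0], [0, 0, 0, 0], [0, 0, 0, 0], [0, 0, 0, 0], [0, 0, 0, 0]],
  ],
)

```text
time: 7.22
tool_pos: [351.5, 322.1, 83.8]
tcp_rot: [0.8, 1.557, 0.432]
contact_force: [-0.6, -1.1, -1.0]
grip_width: 62.7
```

Run:
```python
from p import *
plan([])
c=cap('wrist','w5'); o=bot.get_obs(); p=np.array(o['tool_pos']); M=Ro.from_euler('xyz',o['tcp_rot']).as_matrix()
Q=(fcloud(c)-p)@M; d=c['depth']>0
for s in (-1,1):
  for a in range(-70,20,6):
    m=d&(Q[...,0]>a)&(Q[...,0]<a+6)&(s*Q[...,1]>40)&(s*Q[...,1]<72)&(np.abs(Q[...,2])<25)
    if m.sum(): v,u=np.where(m); print(s,a,m.sum(),'y',np.percentile(Q[m][:,1],[5,50,95]).round(),'z',np.percentile(Q[m][:,2],[5,50,95]).round(),'u',u.min(),u.max(),'v',v.min(),v.max())
lid(c,44,(345,317),tol=2.5)
S=cap('scene','s5'); R,t=cam(S)
def px(X): q=R@X+t; return (q[:2]/q[2]*f(S)+[S['cx'],S['cy']]).round()
print('scene tip px',[px(p+M@[k,y,0]) for k in(0,-30) for y in(-46,46)])
a=cv2.resize(S['color'][100:230,300:500],(600,390),interpolation=2)
cv2.imwrite('pics/s5c.png',a[:,:,::-1])
```

```text
t 7.22 p [351.5 322.1  83.8] psi 68.9 tilt [0.73 0.34] q [ 0.58  0.38  1.82 -0.    0.93 -0.62] F [-0.6 -1.1 -1. ] w 62.7
-1 -70 126 y [-47. -44. -40.] z [-12. -11. -10.] u 196 215 v 307 315
-1 -64 154 y [-49. -45. -40.] z [-11. -11. -10.] u 195 219 v 301 309
-1 -58 146 y [-49. -45. -41.] z [-12. -11. -11.] u 196 221 v 294 302
-1 -52 134 y [-49. -44. -41.] z [-12. -11. -11.] u 201 226 v 289 296
-1 -46 100 y [-48. -45. -40.] z [-12. -11. -11.] u 206 229 v 283 289
-1 -40 40 y [-44. -42. -41.] z [-11. -11. -11.] u 218 231 v 279 284
-1 -34 2 y [-41. -41. -40.] z [-11. -11. -11.] u 230 232 v 279 279
1 -70 84 y [40. 42. 44.] z [-12. -11. -10.] u 427 440 v 307 315
1 -64 112 y [40. 43. 47.] z [-11. -11. -10.] u 425 441 v 301 308
1 -58 112 y [40. 44. 47.] z [-11. -11. -10.] u 420 440 v 294 302
1 -52 96 y [40. 44. 47.] z [-11. -11. -11.] u 416 435 v 288 297
1 -46 69 y [41. 43. 46.] z [-11. -11. -11.] u 413 429 v 283 289
1 -40 16 y [40. 42. 44.] z [-11. -11. -11.] u 411 421 v 281 284
lid mean [345.3 314.6] zmed 43.6 rect [346.5 314. ] [64.8 65. ] 19.4 circ [346.5 314.1] 32.9 n 7604 px [305.1 247.5]
scene tip px [array([375., 157.]), array([409., 154.]), array([376., 147.]), array([410., 143.])]
```

View pics/s5c.png

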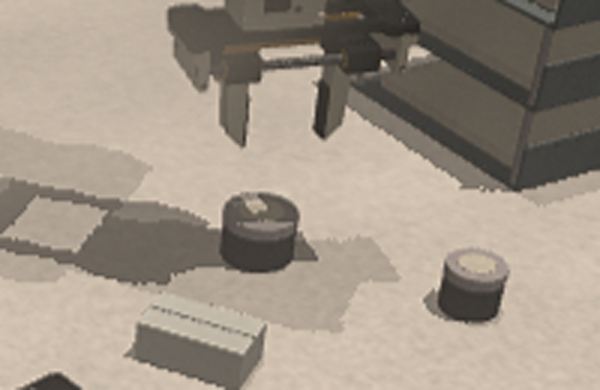

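Run:
```python
from p import *
c=cap('wrist','w6'); o=bot.get_obs(); p=np.array(o['tool_pos']); M=Ro.from_euler('xyz',o['tcp_rot']).as_matrix()
print(o['grip_width'])
Q=(fcloud(c)-p)@M; d=c['depth']>0
for s in (-1,1):
  for a in range(-44,10,3):
    m=d&(Q[...,0]>a)&(Q[...,0]<a+3)&(s*Q[...,1]>20)&(s*Q[...,1]<72)&(np.abs(Q[...,2])<25)
    if m.sum(): v,u=np.where(m); print(s,a,m.sum(),'y',np.percentile(Q[m][:,1],[0,50,100]).round(),'z',np.percentile(Q[m][:,2],[5,50,95]).round(),'u',u.min(),u.max(),'v',v.min(),v.max())
cv2.imwrite('pics/w6c.png',cv2.resize(c['color'][230:370,170:470],(800,373),interpolation=2)[:,:,::-1])
```

```text
74.58941284158792
-1 -44 138 y [-53. -41. -36.] z [-11. -11.   1.] u 199 239 v 284 316
-1 -41 133 y [-51. -39. -36.] z [-11. -10.   3.] u 205 240 v 282 316
-1 -38 115 y [-48. -38. -36.] z [-11. -10.   4.] u 213 241 v 280 316
-1 -35 89 y [-46. -37. -36.] z [-11.  -9.   7.] u 220 243 v 277 316
-1 -32 71 y [-42. -37. -36.] z [-11.  -7.   7.] u 229 244 v 276 315
-1 -29 3 y [-37. -37. -37.] z [-8. -1.  7.] u 241 244 v 279 312
1 -44 143 y [34. 38. 51.] z [-11. -11.   1.] u 398 437 v 284 316
1 -41 133 y [34. 36. 49.] z [-11. -10.   3.] u 396 431 v 282 316
1 -38 105 y [34. 35. 47.] z [-11. -10.   4.] u 395 425 v 279 316
1 -35 94 y [34. 35. 44.] z [-11.  -9.   6.] u 393 417 v 277 316
1 -32 71 y [34. 34. 41.] z [-11.  -5.   8.] u 392 409 v 276 316
1 -29 2 y [34. 36. 37.] z [-10.  -6.  -2.] u 393 400 v 276 294
```

View pics/w6c.png

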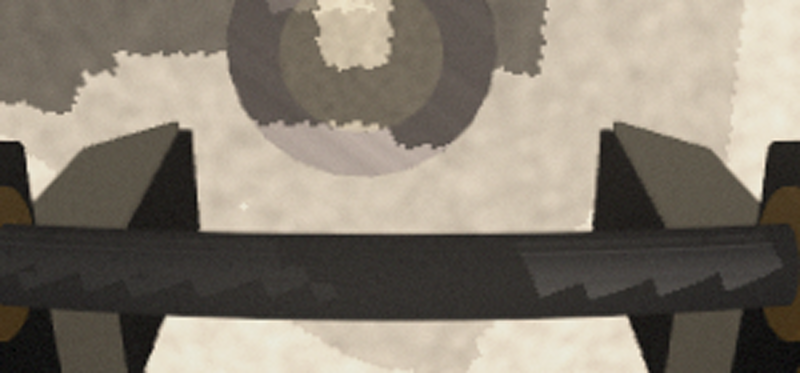

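The fingertips really end 29 mm behind the reported TCP, with the width centred within about 1.5 mm. I'll plan with a corrected tip from now on.

```bash
sed -i "s/M=R.as_matrix(); psi/M=R.as_matrix(); p=p+M@[-29,0,0]; psi/" p.py
python3 - <<'E'
from p import *
c=cap('wrist'); lid(c,44,(346,315),tol=2.5)
plan([(348.3,314.8,52,None),(348.3,314.8,12,None)])
E
```

```text
lid mean [345.3 314.7] zmed 43.6 rect [346.5 313.9] [64.4 65.1] 22.7 circ [346.4 314.1] 32.9 n 7605 px [305.1 247.4]
t 7.42 p [351.1 321.9 112.9] psi 68.9 tilt [0.74 0.34] q [ 0.58  0.38  1.82 -0.    0.93 -0.62] F [ 0.5  0.4 -0.7] w 78.9
(348.3, 314.8, 52, None) -> shift m [ 0.0609 -0.0083 -0.0007] turn 0.0 rows 1.5
(348.3, 314.8, 12, None) -> shift m [ 0.04   -0.0004 -0.0004] turn 0.0 rows 1.0
```

step_arm(
  targets=[
    [[0.02, -0.0083, -0.0007, 0], [0.04, -0.0083, -0.0007, 0], [0.055, -0.0083, -0.0007, 0], [0.0609, -0.0083, -0.0007, 0], [0.0609, -0.0083, -0.0007, 0]],
  ],
)

```text
time: 7.83
tool_pos: [347.9, 314.5, 21.9]
tcp_rot: [0.77, 1.559, 0.402]
contact_force: [-0.6, -0.8, -0.6]
grip_width: 91.8
```

Run:
```python
from p import *
plan([(348.3,314.8,12,None)])
```

```text
t 7.83 p [347.6 314.4  50.9] psi 68.9 tilt [0.61 0.26] q [ 0.57  0.47  1.9  -0.    0.76 -0.63] F [-0.6 -0.8 -0.6] w 91.8
(348.3, 314.8, 12, None) -> shift m [0.0389 0.0003 0.0001] turn 0.0 rows 0.9
```

step_arm(
  targets=[
    [[0.015, 0.0003, 0, 0], [0.03, 0.0003, 0, 0], [0.0385, 0.0003, 0, 0], [0.0385, 0.0003, 0, 0], [0.0385, 0.0003, 0, 0]],
  ],
)

```text
time: 8.25
tool_pos: [348.7, 315.1, -16.2]
tcp_rot: [0.771, 1.559, 0.403]
contact_force: [-0.3, 0.1, -0.4]
grip_width: 91.8
```

step_arm(
  targets=[
    [[0, 0, 0, 0], [0, 0, 0, 0], [0, 0, 0, 0], [0, 0, 0, 0], [0, 0, 0, 0]],
  ],
  jaw=1,
)

```text
time: 8.67
tool_pos: [348.9, 315.2, -15.8]
tcp_rot: [0.779, 1.558, 0.411]
contact_force: [-0.1, 0.0, 3.5]
grip_width: 65.1
```

step_arm(
  targets=[
    [[0, 0, 0, 0], [0, 0, 0, 0], [0, 0, 0, 0], [0, 0, 0, 0], [0, 0, 0, 0]],
  ],
)

```text
time: 9.08
tool_pos: [348.8, 315.2, -15.8]
tcp_rot: [0.777, 1.559, 0.409]
contact_force: [-0.7, -0.3, 0.5]
grip_width: 65.4
```

Run:
```python
from p import *
plan([(348.3,314.8,90,None)])
```

```text
t 9.08 p [348.5 315.1  13.2] psi 68.9 tilt [0.64 0.28] q [ 0.57  0.54  1.93 -0.    0.66 -0.63] F [-0.7 -0.3  0.5] w 65.4
(348.3, 314.8, 90, None) -> shift m [-0.0768  0.0003  0.0006] turn 0.0 rows 1.8
```

Gripped at 65.4 mm. I'll lift and carry it to the round mat.

step_arm(
  targets=[
    [[-0.01, 0, 0, 0], [-0.03, 0, 0, 0], [-0.055, 0, 0, 0], [-0.075, 0, 0, 0], [-0.08, 0, 0, 0]],
  ],
)

```text
time: 9.5
tool_pos: [349.2, 315.8, 66.7]
tcp_rot: [0.825, 1.554, 0.457]
contact_force: [0.5, 0.7, -2.1]
grip_width: 65.5
```

step_arm(
  targets=[
    [[-0.005, -0.001, 0.025, 0], [-0.01, -0.002, 0.06, 0], [-0.01, -0.003, 0.095, 0], [-0.01, -0.003, 0.125, 0], [-0.01, -0.003, 0.135, 0]],
  ],
)

```text
time: 9.92
tool_pos: [477.6, 262.5, 77.4]
tcp_rot: [0.771, 1.552, 0.4]
contact_force: [0.6, -0.5, -1.4]
grip_width: 65.8
```

Run:
```python
from p import *
plan([(597.8,213.9,90,None),(597.8,213.9,19,None)])
```

```text
t 9.92 p [477.2 262.3 106.4] psi 68.8 tilt [0.97 0.41] q [ 0.36  0.49  1.65  0.    0.98 -0.84] F [ 0.6 -0.5 -1.4] w 65.8
(597.8, 213.9, 90, None) -> shift m [ 0.0181 -0.0017  0.1298] turn 0.0 rows 3.1
(597.8, 213.9, 19, None) -> shift m [ 0.071  -0.0009 -0.0009] turn 0.0 rows 1.7
```

step_arm(
  targets=[
    [[0.0, 0, 0.025, 0], [0.0, 0, 0.06, 0], [0.0, -0.001, 0.095, 0], [0.005, -0.0017, 0.12, 0], [0.01, -0.0017, 0.1298, 0]],
  ],
)

```text
time: 10.33
tool_pos: [600.8, 212.2, 67.7]
tcp_rot: [0.734, 1.552, 0.361]
contact_force: [-0.4, -0.1, -2.7]
grip_width: 65.6
```

step_arm(
  targets=[
    [[0, 0, 0, 0], [0, 0, 0, 0], [0, 0, 0, 0], [0, 0, 0, 0], [0, 0, 0, 0]],
  ],
)

```text
time: 10.75
tool_pos: [599.8, 213.1, 68.1]
tcp_rot: [0.743, 1.552, 0.371]
contact_force: [-0.2, -0.4, -1.2]
grip_width: 65.6
```

Run:
```python
from p import *
plan([(597.8,213.9,19,None)])
```

```text
t 10.75 p [599.3 212.9  97.1] psi 68.7 tilt [1.03 0.4 ] q [ 0.22  0.65  1.38  0.    1.09 -0.98] F [-0.2 -0.4 -1.2] w 65.6
(597.8, 213.9, 19, None) -> shift m [ 0.0781 -0.0007 -0.0029] turn 0.0 rows 1.9
```

step_arm(
  targets=[
    [[0.025, -0.0007, -0.0029, 0], [0.05, -0.0007, -0.0029, 0], [0.068, -0.0007, -0.0029, 0], [0.068, -0.0007, -0.0029, 0], [0.068, -0.0007, -0.0029, 0]],
  ],
)

```text
time: 11.17
tool_pos: [597.3, 214.4, -0.1]
tcp_rot: [0.758, 1.553, 0.388]
contact_force: [0.2, -0.1, -1.4]
grip_width: 66.0
```

step_arm(
  targets=[
    [[0.005, 0, 0, 0], [0.01, 0, 0, 0], [0.01, 0, 0, 0], [0.01, 0, 0, 0], [0.01, 0, 0, 0]],
  ],
)

```text
time: 11.58
tool_pos: [597.7, 214.5, -9.5]
tcp_rot: [0.752, 1.552, 0.381]
contact_force: [-0.2, -0.1, -1.7]
grip_width: 65.6
```

Run:
```python
from p import *
plan([(597.8,213.9,19,None)])
```

```text
t 11.58 p [597.2 214.3  19.5] psi 68.8 tilt [0.98 0.39] q [ 0.22  0.74  1.45  0.    0.93 -0.98] F [-0.2 -0.1 -1.7] w 65.6
(597.8, 213.9, 19, None) -> shift m [ 0.0005 -0.0002  0.0007] turn 0.0 rows 0.0
```

step_arm(
  targets=[
    [[0.001, 0, 0, 0], [0.001, 0, 0, 0], [0.001, 0, 0, 0], [0.001, 0, 0, 0], [0.001, 0, 0, 0]],
  ],
)

```text
time: 12.0
tool_pos: [597.8, 214.5, -10.5]
tcp_rot: [0.75, 1.552, 0.38]
contact_force: [1.0, 0.1, -1.1]
grip_width: 65.6
```

step_arm(
  targets=[
    [[0, 0, 0, 0], [0, 0, 0, 0], [0, 0, 0, 0], [0, 0, 0, 0], [0, 0, 0, 0]],
  ],
  jaw=0,
)

```text
time: 12.42
tool_pos: [597.9, 214.5, -10.3]
tcp_rot: [0.748, 1.552, 0.377]
contact_force: [0.3, -0.2, 0.2]
grip_width: 90.3
```

step_arm(
  targets=[
    [[-0.02, 0, 0, 0], [-0.05, 0, 0, 0], [-0.085, 0, 0, 0], [-0.1, 0, 0, 0], [-0.1, 0, 0, 0]],
  ],
)

```text
time: 12.83
tool_pos: [598.8, 214.5, 94.6]
tcp_rot: [0.699, 1.543, 0.328]
contact_force: [0.5, 0.4, 0.5]
grip_width: 92.2
```

Run:
```python
from p import *
c=cap('wrist','w7'); lid(c,49,(598,214),tol=2.5); lid(c,42,(508,411),tol=2.5)
plan([(508,411.2,100,None),(508,411.2,12,None)])
```

```text
lid mean [594.1 214. ] zmed 48.6 rect [595.4 213.6] [64.  65.4] 68.3 circ [595.4 213.5] 32.9 n 7289 px [315.5 242.5]
lid mean [507.  409.6] zmed 41.7 rect [506.8 410.5] [50.5 52. ] 22.0 circ [507.  410.7] 26.3 n 2934 px [527.   33.9]
t 12.88 p [596.8 213.9 120.9] psi 68.8 tilt [1.26 0.46] q [ 0.22  0.62  1.37  0.    1.13 -0.98] F [-0.1  0.  -1.1] w 91.9
(508, 411.2, 100, None) -> shift m [ 0.0205  0.1514 -0.1546] turn 0.0 rows 5.2
(508, 411.2, 12, None) -> shift m [ 0.088  -0.0014 -0.0016] turn 0.0 rows 2.1
```

step_arm(
  targets=[
    [[0.0, 0.025, -0.025, 0], [0.005, 0.053, -0.054, 0], [0.01, 0.08, -0.082, 0], [0.015, 0.095, -0.097, 0], [0.015, 0.1, -0.102, 0]],
  ],
)

```text
time: 13.3
tool_pos: [535.4, 347.0, 73.7]
tcp_rot: [0.737, 1.552, 0.369]
contact_force: [0.4, -0.6, -0.3]
grip_width: 91.7
```

step_arm(
  targets=[
    [[0.003, 0.02, -0.02, 0], [0.005, 0.045, -0.046, 0], [0.005, 0.051, -0.052, 0], [0.005, 0.051, -0.052, 0], [0.005, 0.051, -0.052, 0]],
  ],
)

```text
time: 13.72
tool_pos: [505.3, 412.4, 67.8]
tcp_rot: [0.676, 1.554, 0.309]
contact_force: [0.1, -0.3, 0.0]
grip_width: 91.9
```

Run:
```python
from p import *
plan([(508,411.2,50,None),(508,411.2,12,None)])
c=cap('wrist','w7'); lid(c,42,(508,411),tol=2.5)
```

```text
t 13.72 p [504.8 412.3  96.8] psi 69.0 tilt [0.94 0.3 ] q [ 0.57  0.68  1.33 -0.    1.12 -0.63] F [ 0.1 -0.3  0. ] w 91.9
(508, 411.2, 50, None) -> shift m [ 0.0468 -0.0004  0.0027] turn 0.0 rows 1.1
(508, 411.2, 12, None) -> shift m [ 0.038  -0.0004 -0.0005] turn 0.0 rows 0.9
lid mean [505.  412.8] zmed 41.6 rect [505.8 412.2] [50.4 51. ] 71.1 circ [506.  412.5] 25.9 n 5199 px [320.2 258.5]
```

step_arm(
  targets=[
    [[0.02, 0, 0.0023, 0], [0.045, 0, 0.0023, 0], [0.07, 0, 0.0023, 0], [0.084, 0, 0.0023, 0], [0.084, 0, 0.0023, 0]],
  ],
)

```text
time: 14.18
tool_pos: [508.4, 408.1, -19.6]
tcp_rot: [0.492, 1.56, 0.122]
contact_force: [-0.1, -1.1, -0.6]
grip_width: 91.7
```

step_arm(
  targets=[
    [[0, 0, 0, 0], [0, 0, 0, 0], [0, 0, 0, 0], [0, 0, 0, 0], [0, 0, 0, 0]],
  ],
  jaw=1,
)

```text
time: 14.6
tool_pos: [509.0, 408.4, -18.5]
tcp_rot: [0.558, 1.558, 0.188]
contact_force: [-0.1, 0.2, 0.6]
grip_width: 62.7
```

step_arm(
  targets=[
    [[0, 0, 0, 0], [0, 0, 0, 0], [0, 0, 0, 0], [0, 0, 0, 0], [0, 0, 0, 0]],
  ],
)

```text
time: 15.02
tool_pos: [509.5, 408.8, -17.7]
tcp_rot: [0.6, 1.556, 0.23]
contact_force: [0.5, 0.6, 5.7]
grip_width: 51.7
```

Run:
```python
from p import *
plan([(508,411.5,110,None),(597.5,214,110,None)])
```

```text
t 15.02 p [509.1 408.7  11.3] psi 68.8 tilt [0.8  0.19] q [ 0.56  0.78  1.39 -0.01  0.96 -0.64] F [0.5 0.6 5.7] w 51.7
(508, 411.5, 110, None) -> shift m [-0.0987  0.003  -0.0008] turn 0.0 rows 2.4
(597.5, 214, 110, None) -> shift m [ 0.0006 -0.1518  0.1549] turn 0.0 rows 5.2
```

step_arm(
  targets=[
    [[-0.015, 0, 0, 0], [-0.045, 0, 0, 0], [-0.075, 0, 0, 0], [-0.098, 0, 0, 0], [-0.1, 0, 0, 0]],
  ],
)

```text
time: 15.43
tool_pos: [510.0, 409.8, 86.9]
tcp_rot: [0.707, 1.549, 0.337]
contact_force: [0.4, 0.3, -0.9]
grip_width: 51.4
```

step_arm(
  targets=[
    [[0.0, -0.02, 0.02, 0], [0.0, -0.048, 0.048, 0], [0, -0.075, 0.077, 0], [0, -0.095, 0.097, 0], [0.0, -0.1, 0.102, 0]],
  ],
)

```text
time: 15.85
tool_pos: [569.9, 274.9, 85.2]
tcp_rot: [0.617, 1.552, 0.243]
contact_force: [0.2, 0.0, -2.1]
grip_width: 51.7
```

step_arm(
  targets=[
    [[0, -0.02, 0.02, 0], [0, -0.045, 0.046, 0], [0, -0.052, 0.053, 0], [0, -0.052, 0.053, 0], [0, -0.052, 0.053, 0]],
  ],
)

```text
time: 16.27
tool_pos: [599.5, 207.1, 84.2]
tcp_rot: [0.66, 1.555, 0.285]
contact_force: [0.1, 0.1, -1.2]
grip_width: 51.6
```

step_arm(
  targets=[
    [[0, 0, 0, 0], [0, 0, 0, 0], [0, 0, 0, 0], [0, 0, 0, 0], [0, 0, 0, 0]],
  ],
)

```text
time: 16.68
tool_pos: [599.3, 207.8, 84.2]
tcp_rot: [0.664, 1.555, 0.29]
contact_force: [-0.4, 0.5, -1.9]
grip_width: 51.6
```

```bash
cat >> p.py <<'E'
def held(h,name='wh'):
    """centre of held tin's lid in tool frame relative to finger centre; h tin height; grip tip about 12 above bottom"""
    c=cap('wrist',name); o=bot.get_obs(); p=np.array(o['tool_pos']); M=Ro.from_euler('xyz',o['tcp_rot']).as_matrix()
    Q=(fcloud(c)-p)@M; x0=-29-(h-12); m=((c['depth']>0)&(np.abs(Q[...,0]-x0)<3.5)&(np.abs(Q[...,1])<h*.8)&(np.abs(Q[...,2])<40))
    q=Q[m]; q=q[np.abs(q[:,1])<8]; print('held x',np.median(q[:,0]).round(1),'y@',np.percentile(Q[m][:,1],[1,99]).round(1),'z',np.percentile(q[:,2],[1,99]).round(1))
    return c
E
python3 - <<'E'
from p import *
plan([(597.5,214,64,None)])
held(42)
E
```

```text
t 16.68 p [598.8 207.7 113.2] psi 68.6 tilt [0.89 0.27] q [ 0.21  0.63  1.37  0.    1.13 -0.98] F [-0.4  0.5 -1.9] w 51.6
(597.5, 214, 64, None) -> shift m [ 0.0492  0.0049 -0.0041] turn 0.0 rows 1.2
held x -59.6 y@ [-29.5  29.2] z [-28.9  21.3]
```

step_arm(
  targets=[
    [[0.01, 0.0051, -0.0023, 0], [0.025, 0.0051, -0.0023, 0], [0.04, 0.0051, -0.0023, 0], [0.044, 0.0051, -0.0023, 0], [0.044, 0.0051, -0.0023, 0]],
  ],
)

```text
time: 17.15
tool_pos: [598.5, 213.5, 38.3]
tcp_rot: [0.688, 1.558, 0.314]
contact_force: [0.4, 0.8, -1.5]
grip_width: 51.6
```

step_arm(
  targets=[
    [[0, 0, 0, 0], [0, 0, 0, 0], [0, 0, 0, 0], [0, 0, 0, 0], [0, 0, 0, 0]],
  ],
)

```text
time: 17.57
tool_pos: [598.8, 213.6, 39.0]
tcp_rot: [0.681, 1.557, 0.307]
contact_force: [1.3, -0.3, -1.7]
grip_width: 51.3
```

Run:
```python
from p import *
plan([(597.3,214.3,60.5,None)])
held(42)
```

```text
t 17.57 p [598.5 213.4  68. ] psi 68.6 tilt [0.76 0.24] q [ 0.22  0.68  1.41  0.    1.04 -0.98] F [ 1.3 -0.3 -1.7] w 51.3
(597.3, 214.3, 60.5, None) -> shift m [ 0.0075  0.0003 -0.0015] turn 0.0 rows 0.2
held x -59.7 y@ [-29.5  29.1] z [-28.7  21.3]
```

step_arm(
  targets=[
    [[0.003, 0.0003, 0.0006, 0], [0.006, 0.0003, 0.0006, 0], [0.008, 0.0003, 0.0006, 0], [0.008, 0.0003, 0.0006, 0], [0.008, 0.0003, 0.0006, 0]],
  ],
)

```text
time: 18.03
tool_pos: [599.6, 213.6, 31.3]
tcp_rot: [0.672, 1.557, 0.298]
contact_force: [-1.7, -0.7, 4.1]
grip_width: 51.2
```

Run:
```python
from p import *
plan([(597.3,214.3,60.5,None)])
```

```text
t 18.03 p [599.2 213.5  60.3] psi 68.6 tilt [0.76 0.23] q [ 0.22  0.69  1.41  0.    1.02 -0.98] F [-1.7 -0.7  4.1] w 51.2
(597.3, 214.3, 60.5, None) -> shift m [-0.0003  0.0001 -0.0021] turn 0.0 rows 0.1
```

Contact felt, and the offset is as planned. I'll release and retreat, then check.

step_arm(
  targets=[
    [[0, 0, 0, 0], [0, 0, 0, 0], [0, 0, 0, 0], [0, 0, 0, 0], [0, 0, 0, 0]],
  ],
  jaw=0,
)

```text
time: 18.45
tool_pos: [599.6, 213.6, 31.1]
tcp_rot: [0.677, 1.557, 0.303]
contact_force: [-0.2, 0.1, 0.0]
grip_width: 80.2
```

step_arm(
  targets=[
    [[0, 0, 0, 0], [0, 0, 0, 0], [0, 0, 0, 0], [-0.02, 0, 0, 0], [-0.04, 0, 0, 0]],
  ],
)

```text
time: 18.87
tool_pos: [598.0, 213.2, 70.1]
tcp_rot: [0.702, 1.561, 0.328]
contact_force: [0.9, 0.3, 0.7]
grip_width: 91.8
```

step_arm(
  targets=[
    [[-0.02, 0, 0, 0], [-0.05, 0, 0, 0], [-0.06, 0, 0, 0], [-0.06, 0, 0, 0], [-0.06, 0, 0, 0]],
  ],
)

```text
time: 19.28
tool_pos: [597.3, 213.0, 129.9]
tcp_rot: [0.697, 1.56, 0.323]
contact_force: [-0.6, -0.0, -0.0]
grip_width: 91.8
```

Run:
```python
from p import *
c=cap('wrist','w8'); lid(c,91,(597,214),tol=2.5); lid(c,49,(597,214),tol=2.5)
plan([(480,-100,150,None),(608,-209,110,135)])
cv2.imwrite('pics/w8c.png',c['color'][100:420,120:520][:,:,::-1])
```

```text
lid mean [594.2 214.2] zmed 90.6 rect [594.7 214.3] [50.2 50.9] 68.3 circ [594.9 214. ] 25.8 n 4737 px [319.7 247.5]
lid mean [579.  218.8] zmed 48.3 rect [585.4 217. ] [64.8 43.2] 70.7 circ [595.2 213.6] 32.8 n 1319 px [317.3 209.9]
t 19.33 p [596.4 212.7 157.8] psi 68.6 tilt [0.45 0.16] q [ 0.22  0.59  1.31  0.    1.23 -0.98] F [-0.1  0.5 -0.9] w 92.2
(480, -100, 150, None) -> shift m [ 0.006  -0.3337  0.0059] turn 0.0 rows 8.0
(608, -209, 110, 135) -> shift m [ 0.0407 -0.0549  0.1587] turn -66.4 rows 9.3
```

View pics/w8c.png

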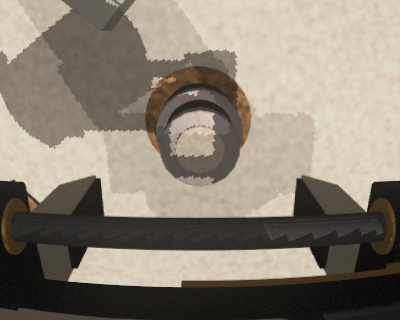

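The medium tin sits concentric on the large one, within 0.5 mm. Next is the small round tin, with the jaws pre-closed and turned to clear the green decoys.

Run:
```python
from p import *
plan([(602,30,155,40),(607,-170,135,40),(608,-209,110,40)])
```

```text
t 19.33 p [596.4 212.7 157.8] psi 68.6 tilt [0.45 0.16] q [ 0.22  0.59  1.31  0.    1.23 -0.98] F [-0.1  0.5 -0.9] w 92.2
(602, 30, 155, 40) -> shift m [ 0.0023 -0.168   0.072 ] turn 28.6 rows 4.4
(607, -170, 135, 40) -> shift m [ 0.0195 -0.1249  0.1564] turn 0.0 rows 4.8
(608, -209, 110, 40) -> shift m [ 0.0249 -0.0245  0.0304] turn 0.0 rows 1.1
```

step_arm(
  targets=[
    [[0, -0.03, 0.013, 5], [0, -0.065, 0.028, 11], [0, -0.1, 0.043, 18], [0.0, -0.135, 0.058, 25], [0.002, -0.15, 0.064, 28.6]],
  ],
  jaw=0.38,
)

```text
time: 19.75
tool_pos: [600.6, 45.5, 124.4]
tcp_rot: [1.195, 1.566, 0.313]
contact_force: [0.8, 0.1, 0.3]
grip_width: 63.0
```

step_arm(
  targets=[
    [[0.004, -0.025, 0.03, 0], [0.008, -0.05, 0.062, 0], [0.014, -0.075, 0.094, 0], [0.02, -0.1, 0.125, 0], [0.02, -0.115, 0.144, 0]],
  ],
)

```text
time: 20.17
tool_pos: [601.2, -142.4, 100.5]
tcp_rot: [2.623, 1.568, 1.738]
contact_force: [-1.4, -0.4, -0.3]
grip_width: 56.9
```

Run:
```python
from p import *
plan([(608,-209,80,40)])
```

```text
t 20.17 p [ 601.2 -142.4  129.5] psi 39.3 tilt [-0.02  0.14] q [-0.36  0.59  1.39  0.    1.16 -1.04] F [-1.4 -0.4 -0.3] w 56.9
(608, -209, 80, 40) -> shift m [ 0.0493 -0.037   0.0559] turn -0.7 rows 2.0
```

```bash
cat >> p.py <<'E'
def settle(n=4):
    for i in range(n): c=bot.capture('wrist')
    return c
E
python3 - <<'E'
from p import *
c=settle(5); lid(c,40,(608,-209),rad=30,tol=2.5)
plan([(608,-209,80,40)]);c=settle(1);plan([(608,-209,80,40)]);lid(c,40,(608,-209),rad=30,tol=2.5)
E
```

```text
lid mean [ 606.5 -199.6] zmed 39.5 rect [ 606.6 -198. ] [23.9 20.8] 40.2 circ [ 606.9 -198.3] 15.5 n 665 px [272.2 306.1]
t 20.42 p [ 602.5 -138.1  131.6] psi 39.4 tilt [0.13 0.17] q [-0.35  0.59  1.38  0.    1.16 -1.04] F [-0.2 -0.2 -0.3] w 56.9
(608, -209, 80, 40) -> shift m [ 0.0514 -0.041   0.0583] turn -0.6 rows 2.1
t 20.47 p [ 602.8 -137.5  132. ] psi 39.5 tilt [0.17 0.15] q [-0.35  0.59  1.38  0.    1.16 -1.04] F [-0.2  0.3  0. ] w 57.3
(608, -209, 80, 40) -> shift m [ 0.0518 -0.0416  0.0585] turn -0.5 rows 2.1
lid mean [ 606.8 -199.3] zmed 39.6 rect [ 606.8 -197.5] [23.1 20.9] 40.3 circ [ 606.9 -197.5] 15.0 n 627 px [271.6 306.3]
```

step_arm(
  targets=[
    [[0.01, -0.02, 0.028, 0], [0.02, -0.036, 0.05, 0], [0.03, -0.0416, 0.0585, 0], [0.03, -0.0416, 0.0585, 0], [0.03, -0.0416, 0.0585, 0]],
  ],
)

```text
time: 20.88
tool_pos: [607.6, -207.4, 72.0]
tcp_rot: [2.203, 1.566, 1.322]
contact_force: [-0.3, 1.0, 0.4]
grip_width: 57.0
```

Run:
```python
from p import *
c=settle(5); lid(c,40,(607,-209),rad=28,tol=2.5); plan([(608,-209,12,None)])
M=Ro.from_euler('xyz',bot.get_obs()['tcp_rot']).as_matrix(); print(M@[0,1.3,1.5])
```

```text
lid mean [ 606.5 -208.9] zmed 39.6 rect [ 606.8 -208.9] [36.5 36.9] 39.5 circ [ 606.6 -209.4] 19.0 n 2616 px [315.7 254.4]
t 21.13 p [ 608.4 -207.8  102.7] psi 39.6 tilt [0.23 0.14] q [-0.45  0.66  1.34  0.    1.14 -1.14] F [-0.2  0.  -0.4] w 57.1
(608, -209, 12, None) -> shift m [ 0.0907 -0.0015  0.0006] turn 0.0 rows 2.2
[ 1.95775055 -0.32735876  0.00700256]
```

step_arm(
  targets=[
    [[0.02, -0.0013, 0.0011, 0], [0.045, -0.0013, 0.0011, 0], [0.07, -0.0013, 0.0011, 0], [0.09, -0.0013, 0.0011, 0], [0.09, -0.0013, 0.0011, 0]],
  ],
)

```text
time: 21.55
tool_pos: [606.0, -207.2, -20.2]
tcp_rot: [2.872, 1.565, 1.993]
contact_force: [-1.0, -0.4, 0.1]
grip_width: 56.8
```

Run:
```python
from p import *
c=settle(4); plan([(608.5,-209.2,12,None)])
```

```text
t 21.75 p [ 609.7 -209.5   14.6] psi 39.6 tilt [0.39 0.06] q [-0.45  0.77  1.4   0.    0.96 -1.15] F [-0.4 -0.7 -0.4] w 57.0
(608.5, -209.2, 12, None) -> shift m [ 0.0026 -0.0007 -0.001 ] turn 0.0 rows 0.1
```

step_arm(
  targets=[
    [[0, 0, 0, 0], [0, 0, 0, 0], [0, 0, 0, 0], [0, 0, 0, 0], [0, 0, 0, 0]],
  ],
  jaw=1,
)

```text
time: 22.17
tool_pos: [610.3, -209.7, -13.4]
tcp_rot: [0.927, 1.563, 0.048]
contact_force: [-0.4, 1.1, 5.4]
grip_width: 37.9
```

step_arm(
  targets=[
    [[0, 0, 0, 0], [0, 0, 0, 0], [0, 0, 0, 0], [0, 0, 0, 0], [0, 0, 0, 0]],
  ],
)

```text
time: 22.58
tool_pos: [610.3, -209.7, -13.4]
tcp_rot: [0.93, 1.563, 0.051]
contact_force: [0.4, 0.2, 2.5]
grip_width: 37.4
```

step_arm(
  targets=[
    [[-0.015, 0, 0, 0], [-0.045, 0, 0, 0], [-0.085, 0, 0, 0], [-0.12, 0, 0, 0], [-0.135, 0, 0, 0]],
  ],
)

```text
time: 23.0
tool_pos: [611.1, -210.7, 126.8]
tcp_rot: [0.699, 1.556, -0.18]
contact_force: [0.8, -0.0, -1.0]
grip_width: 37.4
```

Run:
```python
from p import *
c=settle(4); plan([(604,-20,155,None),(597,214,155,None)]); held(40)
```

```text
t 23.20 p [ 608.5 -209.6  149.7] psi 39.6 tilt [0.4  0.05] q [-0.45  0.62  1.28  0.    1.23 -1.15] F [-0.1  1.1 -0.8] w 37.8
(604, -20, 155, None) -> shift m [-0.0051  0.1174 -0.1489] turn 0.0 rows 4.5
(597, 214, 155, None) -> shift m [ 0.0002  0.1438 -0.1847] turn 0.0 rows 5.6
held x -54.2 y@ [-30.2  28.4] z [-19.6  16. ]
```

step_arm(
  targets=[
    [[0, 0.02, -0.025, 0], [0, 0.042, -0.053, 0], [0, 0.066, -0.084, 0], [-0.003, 0.09, -0.115, 0], [-0.005, 0.108, -0.137, 0]],
  ],
)

```text
time: 23.67
tool_pos: [602.1, -31.7, 122.6]
tcp_rot: [2.4, 1.567, 1.521]
contact_force: [-0.0, 1.5, -0.8]
grip_width: 37.2
```

step_arm(
  targets=[
    [[0, 0.025, -0.032, 0], [0, 0.05, -0.064, 0], [0, 0.075, -0.096, 0], [0, 0.1, -0.127, 0], [0, 0.12, -0.152, 0]],
  ],
)

```text
time: 24.08
tool_pos: [595.7, 164.8, 120.8]
tcp_rot: [-2.97, 1.565, 2.435]
contact_force: [-0.1, -0.6, 0.1]
grip_width: 37.1
```

Run:
```python
from p import *
c=settle(5); plan([(597.3,214.2,150,None)])
```

```text
t 24.33 p [596.8 161.3 150.5] psi 39.7 tilt [-0.17  0.15] q [ 0.14  0.58  1.36  0.    1.21 -0.56] F [ 0.3  0.4 -0.9] w 37.3
(597.3, 214.2, 150, None) -> shift m [ 0.0006  0.0342 -0.0404] turn 0.0 rows 1.3
```

step_arm(
  targets=[
    [[0, 0.012, -0.014, 0], [0, 0.026, -0.03, 0], [0.0, 0.0342, -0.0404, 0], [0.01, 0.0342, -0.0404, 0], [0.02, 0.0342, -0.0404, 0]],
  ],
)

```text
time: 24.75
tool_pos: [597.3, 213.6, 100.8]
tcp_rot: [-2.98, 1.568, 2.426]
contact_force: [-0.2, -0.3, -1.3]
grip_width: 37.7
```

Run:
```python
from p import *
c=settle(5); plan([(597.3,214.2,107,None)]);held(40); lid(c,91,(596,214),rad=40,tol=3)
```

```text
t 25.00 p [597.3 213.2 130.3] psi 39.6 tilt [-0.2   0.13] q [ 0.22  0.62  1.33  0.    1.19 -0.47] F [ 0.7 -0.5  0.1] w 37.6
(597.3, 214.2, 107, None) -> shift m [ 0.0234  0.0006 -0.0007] turn 0.0 rows 0.6
held x -53.8 y@ [-31.6  28.8] z [-19.9  -2.2]
lid mean [588.1 223.5] zmed 90.4 rect [590.8 219.7] [50.9 37.6] 38.0 circ [594.6 214.5] 26.0 n 2580 px [320.  244.9]
```

step_arm(
  targets=[
    [[0.006, 0.0006, -0.0003, 0], [0.012, 0.0006, -0.0003, 0], [0.018, 0.0006, -0.0003, 0], [0.019, 0.0006, -0.0003, 0], [0.019, 0.0006, -0.0003, 0]],
  ],
)

```text
time: 25.47
tool_pos: [597.1, 214.1, 81.8]
tcp_rot: [-2.71, 1.566, 2.694]
contact_force: [0.9, 0.2, -0.4]
grip_width: 37.5
```

Run:
```python
from p import *
c=settle(5); plan([(597.3,214.2,106.6,None)])
```

```text
t 25.72 p [597.9 214.2 112.1] psi 39.6 tilt [-0.12  0.15] q [ 0.22  0.64  1.35  0.    1.15 -0.47] F [ 0.  -0.1 -0.8] w 37.2
(597.3, 214.2, 106.6, None) -> shift m [ 0.0055 -0.0005 -0.0003] turn 0.0 rows 0.1
```

step_arm(
  targets=[
    [[0.002, -0.0005, 0, 0], [0.004, -0.0005, 0, 0], [0.0055, -0.0005, 0, 0], [0.0062, -0.0005, 0, 0], [0.0062, -0.0005, 0, 0]],
  ],
)

```text
time: 26.13
tool_pos: [597.6, 214.1, 77.7]
tcp_rot: [2.886, 1.568, 2.007]
contact_force: [-1.7, -0.4, 5.1]
grip_width: 37.3
```

Run:
```python
from p import *
c=settle(3); plan([(597.3,214.2,106.6,None)])
```

```text
t 26.28 p [597.6 214.  106.7] psi 39.6 tilt [-0.07  0.16] q [ 0.22  0.65  1.36  0.    1.14 -0.47] F [-2.  -1.5  5.3] w 37.1
(597.3, 214.2, 106.6, None) -> shift m [ 0.0001 -0.0001 -0.0004] turn 0.0 rows 0.0
```

Contact, at about 5 N. Releasing and retreating.

step_arm(
  targets=[
    [[0, 0, 0, 0], [0, 0, 0, 0], [0, 0, 0, 0], [0, 0, 0, 0], [0, 0, 0, 0]],
  ],
  jaw=0,
)

```text
time: 26.7
tool_pos: [597.6, 214.0, 77.5]
tcp_rot: [2.958, 1.568, 2.079]
contact_force: [0.2, 0.5, 1.0]
grip_width: 65.9
```

step_arm(
  targets=[
    [[0, 0, 0, 0], [0, 0, 0, 0], [0, 0, 0, 0], [-0.02, 0, 0, 0], [-0.045, 0, 0, 0]],
  ],
)

```text
time: 27.12
tool_pos: [596.0, 213.5, 120.6]
tcp_rot: [-2.481, 1.564, 2.923]
contact_force: [0.1, 0.9, 0.7]
grip_width: 91.4
```

step_arm(
  targets=[
    [[-0.02, 0, 0, 0], [-0.04, 0, 0, 0], [-0.05, 0, 0, 0], [-0.05, 0, 0, 0], [-0.05, 0, 0, 0]],
  ],
)

```text
time: 27.53
tool_pos: [596.3, 213.4, 170.3]
tcp_rot: [-2.494, 1.564, 2.91]
contact_force: [-0.0, -0.6, -0.2]
grip_width: 91.7
```

Run:
```python
from p import *
c=settle(4); lid(c,131,(596,214),rad=30,tol=2.5); lid(c,91,(596,214),rad=40,tol=2.5)
plan([(560,40,190,24.7),(510,-160,170,24.7),(482.6,-397.4,120,24.7)])
```

```text
lid mean [594.8 215.4] zmed 130.6 rect [594.9 214.8] [37.  37.3] 39.7 circ [595.  215.1] 19.0 n 2552 px [321.5 249.8]
lid mean [587.  222.3] zmed 90.3 rect [590.2 219.4] [51.2 37.6] 42.7 circ [595.  214.2] 25.9 n 1064 px [319.2 220.4]
t 27.73 p [595.9 213.2 198. ] psi 39.6 tilt [-0.54  0.05] q [ 0.22  0.57  1.23  0.    1.35 -0.47] F [ 0.1 -0.5  0.3] w 91.8
(560, 40, 190, 24.7) -> shift m [ 0.0082 -0.1381  0.1106] turn 14.9 rows 4.2
(510, -160, 170, 24.7) -> shift m [ 0.0203 -0.1288  0.1609] turn 0.0 rows 5.0
(482.6, -397.4, 120, 24.7) -> shift m [ 0.05   -0.1237  0.2045] turn 0.0 rows 5.9
```

The round pile is concentric, within 1 mm. Now the large square tin.

step_arm(
  targets=[
    [[0, -0.025, 0.02, 3], [0, -0.055, 0.044, 7], [0, -0.085, 0.068, 11], [0, -0.113, 0.09, 14.9], [0.004, -0.132, 0.105, 14.9]],
  ],
)

```text
time: 28.15
tool_pos: [560.2, 45.5, 164.9]
tcp_rot: [-2.013, 1.561, 3.126]
contact_force: [1.0, 0.5, -0.1]
grip_width: 91.9
```

step_arm(
  targets=[
    [[0, -0.025, 0.031, 0], [0.004, -0.05, 0.063, 0], [0.01, -0.075, 0.095, 0], [0.015, -0.1, 0.127, 0], [0.02, -0.124, 0.158, 0]],
  ],
)

```text
time: 28.57
tool_pos: [511.3, -151.3, 144.4]
tcp_rot: [-2.054, 1.56, 3.085]
contact_force: [1.8, -0.7, 0.7]
grip_width: 91.9
```

step_arm(
  targets=[
    [[0, -0.02, 0.034, 0], [0.005, -0.04, 0.07, 0], [0.01, -0.06, 0.106, 0], [0.015, -0.08, 0.14, 0], [0.015, -0.09, 0.155, 0]],
  ],
)

```text
time: 28.98
tool_pos: [491.6, -333.9, 127.5]
tcp_rot: [-2.066, 1.558, 3.07]
contact_force: [-1.2, 0.6, -0.1]
grip_width: 91.8
```

Run:
```python
from p import *
c=settle(5); plan([(482.6,-397.4,90,24.7)]); lid(c,44,(482,-397),tol=2.5)
```

```text
t 29.23 p [ 493.6 -328.7  157.9] psi 24.5 tilt [-0.68  0.11] q [-0.71  0.53  1.42 -0.01  1.2  -1.14] F [-0.1  0.  -0.2] w 91.8
(482.6, -397.4, 90, 24.7) -> shift m [ 0.0679 -0.0377  0.0585] turn -0.2 rows 2.3
lid mean [ 477.9 -389.3] zmed 43.6 rect [ 477.5 -389.9] [61.4 43.7] 24.0 circ [ 478.  -391.1] 36.4 n 3606 px [272.5 292.7]
```

step_arm(
  targets=[
    [[0.01, -0.014, 0.022, 0], [0.025, -0.028, 0.044, 0], [0.04, -0.0377, 0.0585, 0], [0.05, -0.0377, 0.0585, 0], [0.05, -0.0377, 0.0585, 0]],
  ],
)

```text
time: 29.65
tool_pos: [481.7, -395.3, 76.4]
tcp_rot: [-2.369, 1.555, 2.77]
contact_force: [-0.6, 0.7, -0.7]
grip_width: 91.6
```

Run:
```python
from p import *
c=settle(5); plan([(482.6,-397.4,12,24.4)]); lid(c,44,(482,-397),tol=2.5)
```

```text
t 29.90 p [ 483.8 -396.6  109.2] psi 24.6 tilt [-0.61  0.05] q [-0.81  0.63  1.37 -0.01  1.14 -1.23] F [0.2 0.  0.7] w 91.7
(482.6, -397.4, 12, 24.4) -> shift m [ 0.0972 -0.0006  0.0008] turn 0.2 rows 2.3
lid mean [ 480.8 -397.4] zmed 43.5 rect [ 481.3 -398.6] [61.2 61.1] 24.8 circ [ 481.6 -398.8] 42.0 n 8637 px [315.4 253.3]
```

step_arm(
  targets=[
    [[0.02, -0.0006, 0.0016, 0], [0.045, -0.0006, 0.0016, 0], [0.07, -0.0006, 0.0016, 0], [0.09, -0.0006, 0.0016, 0], [0.095, -0.0006, 0.0016, 0]],
  ],
)

```text
time: 30.32
tool_pos: [481.6, -396.1, -17.3]
tcp_rot: [-2.296, 1.557, 2.846]
contact_force: [-0.6, 0.1, -0.1]
grip_width: 92.0
```

Run:
```python
from p import *
c=settle(5); plan([(482.9,-398.2,12,None)])
```

```text
t 30.57 p [ 484.  -398.9   16.2] psi 24.6 tilt [-0.48 -0.09] q [-0.81  0.75  1.45 -0.01  0.95 -1.23] F [-0.1  0.8 -0.4] w 91.3
(482.9, -398.2, 12, None) -> shift m [ 0.0042 -0.0006 -0.0011] turn 0.0 rows 0.1
```

step_arm(
  targets=[
    [[0, 0, 0, 0], [0, 0, 0, 0], [0, 0, 0, 0], [0, 0, 0, 0], [0, 0, 0, 0]],
  ],
  jaw=1,
)

```text
time: 30.98
tool_pos: [483.7, -399.1, -12.6]
tcp_rot: [-1.789, 1.562, -2.931]
contact_force: [-2.3, -1.5, 1.3]
grip_width: 63.1
```

step_arm(
  targets=[
    [[0, 0, 0, 0], [0, 0, 0, 0], [0, 0, 0, 0], [0, 0, 0, 0], [0, 0, 0, 0]],
  ],
)

```text
time: 31.4
tool_pos: [483.6, -399.1, -12.6]
tcp_rot: [-1.796, 1.562, -2.938]
contact_force: [-0.5, -0.2, 0.1]
grip_width: 61.7
```

Run:
```python
from p import *
plan([(482.9,-398.2,120,None)])
```

```text
t 31.40 p [ 483.9 -399.    16.4] psi 24.6 tilt [-0.48 -0.1 ] q [-0.81  0.75  1.45 -0.01  0.95 -1.23] F [-0.5 -0.2  0.1] w 61.7
(482.9, -398.2, 120, None) -> shift m [-0.1036 -0.0014 -0.0014] turn 0.0 rows 2.5
```

step_arm(
  targets=[
    [[-0.015, 0, 0, 0], [-0.045, 0, 0, 0], [-0.08, 0, 0, 0], [-0.11, 0, 0, 0], [-0.125, 0, 0, 0]],
  ],
)

```text
time: 31.82
tool_pos: [485.9, -400.0, 116.5]
tcp_rot: [-1.121, 1.564, -2.262]
contact_force: [0.5, -0.5, -0.6]
grip_width: 62.0
```

Run:
```python
from p import *
c=settle(4); plan([(570,-200,135,None),(645.2,-3.7,125,None)]); held(44)
```

```text
t 32.02 p [ 484.5 -398.3  140.4] psi 24.6 tilt [-0.53 -0.04] q [-0.81  0.6   1.34 -0.01  1.21 -1.23] F [-0.3  0.2 -2.2] w 61.7
(570, -200, 135, None) -> shift m [ 0.0044  0.1603 -0.1448] turn 0.0 rows 5.2
(645.2, -3.7, 125, None) -> shift m [ 0.0092  0.1501 -0.1472] turn 0.0 rows 5.0
held x -57.8 y@ [-33.8  33.3] z [-28.8  27.4]
```

step_arm(
  targets=[
    [[0, 0.022, -0.02, 0], [0, 0.05, -0.045, 0], [0, 0.08, -0.072, 0], [0.004, 0.11, -0.1, 0], [0.004, 0.14, -0.127, 0]],
  ],
)

```text
time: 32.48
tool_pos: [557.2, -221.9, 102.8]
tcp_rot: [-2.209, 1.555, 2.931]
contact_force: [0.7, -0.5, -1.4]
grip_width: 62.3
```

step_arm(
  targets=[
    [[0, 0.029, -0.028, 0], [0, 0.058, -0.056, 0], [0, 0.087, -0.085, 0], [0.004, 0.112, -0.11, 0], [0.009, 0.13, -0.127, 0]],
  ],
)

```text
time: 32.9
tool_pos: [622.2, -48.5, 91.1]
tcp_rot: [-2.253, 1.552, 2.89]
contact_force: [0.9, -0.9, -2.1]
grip_width: 61.9
```

```bash
cat >> p.py <<'E'
def heldlid(c,h,zb):
    """zb: tip height over tin bottom. lid contour in tool frame relative to finger centre"""
    o=bot.get_obs(); M=Ro.from_euler('xyz',o['tcp_rot']).as_matrix(); p=np.array(o['tool_pos'])+M@[-29,0,0]
    z=p[2]+h-zb; lid(c,z,p[:2],rad=50,tol=3); print('  tip+bias',(p+M@[0,-1.3,-1.5]).round(1))
E
python3 - <<'E'
from p import *
c=settle(5); plan([(645.2,-3.7,90,24.4),(645.2,-3.7,90,None)]); heldlid(c,44,16.4)
E
```

```text
t 33.15 p [622.1 -52.7 120.6] psi 24.6 tilt [-1.04  0.2 ] q [-0.21  0.62  1.36 -0.    1.18 -0.64] F [-0.   0.2 -1.1] w 62.2
(645.2, -3.7, 90, 24.4) -> shift m [ 0.0304  0.0419 -0.0346] turn 0.2 rows 1.5
(645.2, -3.7, 90, None) -> shift m [0. 0. 0.] turn 0.0 rows 0.0
lid mean [614.  -35.8] zmed 147.3 rect [613.9 -35.9] [97.1 29.3] 25.0 circ [617.7 -44.2] 48.6 n 11530 px [317.7 282.9]
  tip+bias [620.3 -51.9 120.7]
```

```bash
cat >> p.py <<'E'
def back(h,zb,c=None):
    c=c or cap('wrist'); o=bot.get_obs(); p=np.array(o['tool_pos']); M=Ro.from_euler('xyz',o['tcp_rot']).as_matrix()
    Q=(fcloud(c)-p)@M; x0=-29-(h-zb); m=(c['depth']>0)&(np.abs(Q[...,0]-x0)<2.5)&(np.abs(Q[...,1]+1.3)<12)&(np.abs(Q[...,2])<45)
    q=Q[m]; print('held x',np.median(q[:,0]).round(1),x0,'z',np.percentile(q[:,2],[0,.3,1,99,99.7]).round(1))
E
python3 - <<'E'
from p import *
back(44,16.4)
E
```

```text
held x -55.6 -56.6 z [-32.4 -32.  -31.6  27.5  28.2]
```

step_arm(
  targets=[
    [[0, 0.015, -0.012, 0], [0, 0.032, -0.026, 0], [0.01, 0.0419, -0.0346, 0], [0.02, 0.0419, -0.0346, 0], [0.025, 0.0419, -0.0346, 0]],
  ],
)

```text
time: 33.62
tool_pos: [643.8, -4.8, 64.5]
tcp_rot: [-2.152, 1.55, 2.988]
contact_force: [-0.2, 0.3, -2.3]
grip_width: 61.6
```

Run:
```python
from p import *
c=settle(5); plan([(645.2,-3.7,30,24.4)]); back(44,16.4)
```

```text
t 33.87 p [645.5  -5.4  96.1] psi 24.4 tilt [-0.98  0.18] q [-0.13  0.69  1.31  0.    1.16 -0.55] F [-0.3 -0.  -1.6] w 61.7
(645.2, -3.7, 30, 24.4) -> shift m [ 0.0661  0.0014 -0.001 ] turn 0.0 rows 1.6
held x -55.8 -56.6 z [-32.  -31.5 -31.2  28.2  28.8]
```

step_arm(
  targets=[
    [[0.015, 0.0014, -0.0008, 0], [0.035, 0.0014, -0.0008, 0], [0.055, 0.0014, -0.0008, 0], [0.066, 0.0014, -0.0008, 0], [0.066, 0.0014, -0.0008, 0]],
  ],
)

```text
time: 34.33
tool_pos: [643.3, -3.8, -1.0]
tcp_rot: [-2.166, 1.549, 2.972]
contact_force: [-1.3, -0.0, -1.1]
grip_width: 61.8
```

Run:
```python
from p import *
c=settle(5); plan([(645.2,-3.7,21.6,24.4)])
```

```text
t 34.58 p [646.5  -3.9  31.9] psi 24.4 tilt [-0.8   0.16] q [-0.13  0.76  1.37  0.    1.03 -0.55] F [-0.7 -0.3 -1.4] w 61.7
(645.2, -3.7, 21.6, 24.4) -> shift m [ 0.0103 -0.001  -0.0007] turn 0.0 rows 0.2
```

step_arm(
  targets=[
    [[0.004, -0.001, -0.0007, 0], [0.008, -0.001, -0.0007, 0], [0.0105, -0.001, -0.0007, 0], [0.0105, -0.001, -0.0007, 0], [0.0105, -0.001, -0.0007, 0]],
  ],
)

```text
time: 35.0
tool_pos: [644.9, -3.5, -7.5]
tcp_rot: [-2.196, 1.557, 2.942]
contact_force: [0.0, -0.5, 1.4]
grip_width: 62.0
```

Run:
```python
from p import *
c=settle(4); plan([(645.2,-3.7,21.6,24.4)])
```

```text
t 35.20 p [645.2  -3.6  21.5] psi 24.4 tilt [-0.8   0.16] q [-0.12  0.77  1.38  0.    1.01 -0.55] F [-0.4  1.4  0.4] w 62.0
(645.2, -3.7, 21.6, 24.4) -> shift m [-0.0001 -0.      0.0001] turn 0.0 rows 0.0
```

step_arm(
  targets=[
    [[0, 0, 0, 0], [0, 0, 0, 0], [0, 0, 0, 0], [0, 0, 0, 0], [0, 0, 0, 0]],
  ],
  jaw=0,
)

```text
time: 35.62
tool_pos: [644.9, -3.6, -7.5]
tcp_rot: [-2.195, 1.557, 2.944]
contact_force: [0.4, 0.1, -0.4]
grip_width: 89.5
```

step_arm(
  targets=[
    [[0, 0, 0, 0], [-0.02, 0, 0, 0], [-0.05, 0, 0, 0], [-0.085, 0, 0, 0], [-0.1, 0, 0, 0]],
  ],
)

```text
time: 36.03
tool_pos: [648.2, -4.1, 97.1]
tcp_rot: [-2.252, 1.563, 2.887]
contact_force: [1.3, 0.4, -0.3]
grip_width: 92.1
```

Run:
```python
from p import *
c=settle(5); lid(c,49,(643,-4),tol=2.5)
plan([(575,-50,125,-10),(500,-105,125,-45),(430.4,-159,110,-50.8)])
S=cap('scene')['color']; cv2.imwrite('pics/s9.png',cv2.resize(S[170:350,200:500],(800,480))[:,:,::-1])
```

```text
lid mean [643.5  -1.8] zmed 48.5 rect [643.9  -2.8] [60.9 61.2] 24.5 circ [644.  -3.] 42.0 n 8249 px [318.1 246.1]
t 36.28 p [645.8  -3.9 120.2] psi 24.4 tilt [-0.92  0.17] q [-0.13  0.66  1.29  0.    1.21 -0.55] F [-0.5 -0.4  0. ] w 91.8
(575, -50, 125, -10) -> shift m [-0.0038 -0.0836  0.0127] turn 34.4 rows 4.8
(500, -105, 125, -45) -> shift m [ 0.001  -0.0643  0.0672] turn 35.0 rows 4.9
(430.4, -159, 110, -50.8) -> shift m [ 0.0159 -0.0108  0.0873] turn 5.8 rows 2.1
```

View pics/s9.png

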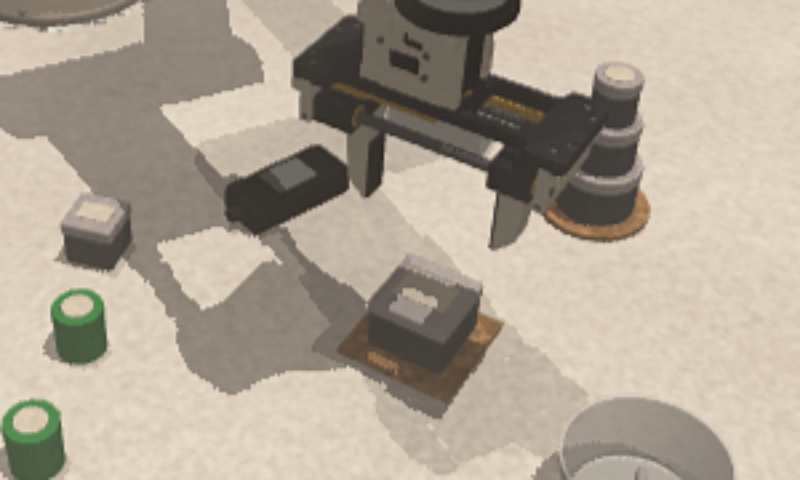

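The round pile stands straight, and the large square tin sits on its mat with its sides parallel to the mat. Now the small square tin.

step_arm(
  targets=[
    [[0, -0.015, 0.002, 7], [0, -0.033, 0.005, 14], [0, -0.053, 0.008, 21], [0, -0.073, 0.011, 28], [-0.003, -0.083, 0.0127, 34.4]],
  ],
  jaw=0.3,
)

```text
time: 36.75
tool_pos: [571.7, -50.3, 92.5]
tcp_rot: [-1.563, 1.548, 2.968]
contact_force: [-0.5, 0.5, -0.4]
grip_width: 65.6
```

step_arm(
  targets=[
    [[0, -0.013, 0.013, 7], [0, -0.026, 0.027, 14], [0, -0.04, 0.041, 21], [0, -0.053, 0.055, 28], [0, -0.06, 0.062, 34]],
  ],
)

```text
time: 37.17
tool_pos: [499.0, -101.0, 92.4]
tcp_rot: [-0.974, 1.544, 2.957]
contact_force: [0.9, 0.0, -0.3]
grip_width: 64.1
```

Run:
```python
from p import *
c=settle(5); plan([(430.4,-159,90,-50.8)])
```

```text
t 37.42 p [ 502.5 -100.2  122.3] psi -44.2 tilt [-1.32  0.26] q [-0.34  0.44  1.68 -0.    1.04  0.43] F [ 0.9 -0.2  0.1] w 63.9
(430.4, -159, 90, -50.8) -> shift m [ 0.0337 -0.0101  0.0919] turn 6.6 rows 2.4
```

step_arm(
  targets=[
    [[0.005, -0.003, 0.03, 2], [0.015, -0.007, 0.062, 5], [0.02, -0.01, 0.0905, 6.6], [0.02, -0.01, 0.0905, 6.6], [0.02, -0.01, 0.0905, 6.6]],
  ],
)

```text
time: 37.83
tool_pos: [431.0, -158.2, 74.3]
tcp_rot: [-0.895, 1.547, 2.932]
contact_force: [0.4, -0.8, -0.8]
grip_width: 64.5
```

Run:
```python
from p import *
c=settle(5); lid(c,40,(429,-159),rad=35,tol=2.5); plan([(430.4,-159,12,-50.8)])
M=Ro.from_euler('xyz',bot.get_obs()['tcp_rot']).as_matrix(); print(M.round(2),M@[0,1.3,1.5])
```

```text
lid mean [ 430.3 -159. ] zmed 39.6 rect [ 430.  -159.1] [41.6 41.3] 39.6 circ [ 429.9 -159.4] 28.0 n 3951 px [318.1 256.5]
t 38.08 p [ 432.8 -157.5  103.8] psi -50.7 tilt [-1.28  0.24] q [-0.51  0.38  1.85 -0.01  0.93  0.38] F [ 0.8 -0.5 -0.4] w 64.3
(430.4, -159, 12, -50.8) -> shift m [0.0918 0.0012 0.0015] turn 0.1 rows 2.2
[[-0.02  0.63 -0.77]
 [ 0.   -0.77 -0.63]
 [-1.   -0.02  0.01]] [-3.35582729e-01 -1.95637008e+00 -5.86873863e-04]
```

step_arm(
  targets=[
    [[0.02, 0.0012, 0.0017, 0], [0.045, 0.0012, 0.0017, 0], [0.07, 0.0012, 0.0017, 0], [0.089, 0.0012, 0.0017, 0], [0.091, 0.0012, 0.0017, 0]],
  ],
)

```text
time: 38.5
tool_pos: [428.1, -157.5, -18.8]
tcp_rot: [-0.935, 1.543, 2.895]
contact_force: [-1.2, 0.8, -1.0]
grip_width: 64.6
```

Run:
```python
from p import *
c=settle(5); plan([(430.4,-159.2,12,None)])
```

```text
t 38.75 p [ 431.3 -159.5   14. ] psi -50.6 tilt [-1.16  0.17] q [-0.52  0.54  1.93 -0.01  0.7   0.38] F [-0.3 -0.1 -0.4] w 64.3
(430.4, -159.2, 12, None) -> shift m [ 0.002  -0.0007  0.0005] turn 0.0 rows 0.1
```

step_arm(
  targets=[
    [[0, 0, 0, 0], [0, 0, 0, 0], [0, 0, 0, 0], [0, 0, 0, 0], [0, 0, 0, 0]],
  ],
  jaw=1,
)

```text
time: 39.17
tool_pos: [430.9, -159.5, -14.5]
tcp_rot: [-0.821, 1.551, 3.008]
contact_force: [-1.1, 1.2, 6.1]
grip_width: 42.2
```

step_arm(
  targets=[
    [[0, 0, 0, 0], [0, 0, 0, 0], [0, 0, 0, 0], [0, 0, 0, 0], [0, 0, 0, 0]],
  ],
)

```text
time: 39.58
tool_pos: [430.9, -159.5, -14.5]
tcp_rot: [-0.821, 1.551, 3.008]
contact_force: [-0.8, 0.1, 3.3]
grip_width: 41.9
```

Run:
```python
from p import *
plan([(430.4,-159,120,None)])
```

```text
t 39.58 p [ 431.4 -159.6   14.5] psi -50.6 tilt [-1.13  0.15] q [-0.52  0.54  1.93 -0.01  0.7   0.38] F [-0.8  0.1  3.3] w 41.9
(430.4, -159, 120, None) -> shift m [-0.1055 -0.0026  0.0019] turn 0.0 rows 2.5
```

step_arm(
  targets=[
    [[-0.015, 0, 0, 0], [-0.045, 0, 0, 0], [-0.08, 0, 0, 0], [-0.105, 0, 0, 0], [-0.11, 0, 0, 0]],
  ],
)

```text
time: 40.0
tool_pos: [435.2, -160.9, 99.2]
tcp_rot: [-0.625, 1.557, -3.08]
contact_force: [0.4, -0.0, -0.1]
grip_width: 42.0
```

Run:
```python
from p import *
c=settle(4); plan([(550,-75,122,-65.6),(645.4,-3.6,110,-65.6)]); back(40,14.5)
```

```text
t 40.20 p [ 432.8 -159.4  123.1] psi -50.6 tilt [-1.24  0.21] q [-0.51  0.36  1.82 -0.01  0.98  0.37] F [-0.5  0.7 -0.6] w 42.1
(550, -75, 122, -65.6) -> shift m [-0.0011  0.0091 -0.1442] turn 15.0 rows 3.5
(645.4, -3.6, 110, -65.6) -> shift m [ 0.0102 -0.0255 -0.1166] turn 0.0 rows 2.9
held x -54.5 -54.5 z [-19.3 -18.8 -18.5  22.2  22.7]
```

step_arm(
  targets=[
    [[0, 0.002, -0.022, 2], [0, 0.004, -0.055, 5], [0, 0.006, -0.09, 9], [0, 0.009, -0.12, 13], [0, 0.0091, -0.138, 15]],
  ],
)

```text
time: 40.67
tool_pos: [545.7, -76.8, 89.5]
tcp_rot: [-0.636, 1.546, 2.928]
contact_force: [-0.1, -1.0, -1.3]
grip_width: 42.2
```

Run:
```python
from p import *
c=settle(4); plan([(645.4,-3.6,110,-65.6)]); back(40,14.5)
o=bot.get_obs(); p=np.array(o['tool_pos']); M=Ro.from_euler('xyz',o['tcp_rot']).as_matrix(); Q=(fcloud(c)-p)@M
for s in(-1,1):
  m=(c['depth']>0)&(abs(Q[...,0]+65)<6)&(s*Q[...,1]>22)&(s*Q[...,1]<42)&(abs(Q[...,2])<20); print(m.sum(),np.percentile(Q[m][:,1:],[2,50,98],axis=0).round(1))
```

```text
t 40.87 p [543.9 -78.4 118.7] psi -65.5 tilt [-1.51  0.28] q [-0.28  0.51  1.58 -0.    1.08  0.86] F [-0.4  0.7 -0.6] w 41.9
(645.4, -3.6, 110, -65.6) -> shift m [ 0.0064 -0.0259 -0.1236] turn 0.1 rows 3.0
held x -53.8 -54.5 z [-19.4 -18.9 -18.7  21.4  21.9]
322 [[-32.4 -12. ]
 [-26.9 -11.3]
 [-22.3  -9.9]]
325 [[ 22.3 -12.1]
 [ 27.2 -11.4]
 [ 32.6  -9.8]]
```

step_arm(
  targets=[
    [[0, -0.005, -0.025, 0], [0, -0.012, -0.058, 0], [0, -0.019, -0.092, 0], [0.004, -0.0255, -0.12, 0], [0.006, -0.0259, -0.1266, 0]],
  ],
)

```text
time: 41.33
tool_pos: [649.0, -1.0, 80.9]
tcp_rot: [-0.652, 1.545, 2.918]
contact_force: [-1.7, 0.9, -1.0]
grip_width: 42.2
```

Run:
```python
from p import *
c=settle(5); plan([(645.4,-3.6,68,-65.6)]); back(40,14.5); lid(c,49,(644,-4),rad=50,tol=3)
cap('wrist','w10'); cv2.imwrite('pics/w10c.png',cv2.resize(c['color'][180:340,220:420],(750,600))[:,:,::-1])
```

```text
t 41.58 p [646.8  -4.3 110.7] psi -65.7 tilt [-1.57  0.27] q [-0.13  0.68  1.28  0.    1.21  1.02] F [-1.   0.1 -0.8] w 41.8
(645.4, -3.6, 68, -65.6) -> shift m [ 0.0427 -0.0005 -0.    ] turn -0.1 rows 1.0
held x -53.8 -54.5 z [-19.1 -18.6 -18.3  22.1  22.7]
lid mean [659.3   3.6] zmed 48.5 rect [653.9   0.8] [42.1 60.7] 24.5 circ [653.5   0.9] 36.3 n 4683 px [315.4 230. ]
```

View pics/w10c.png

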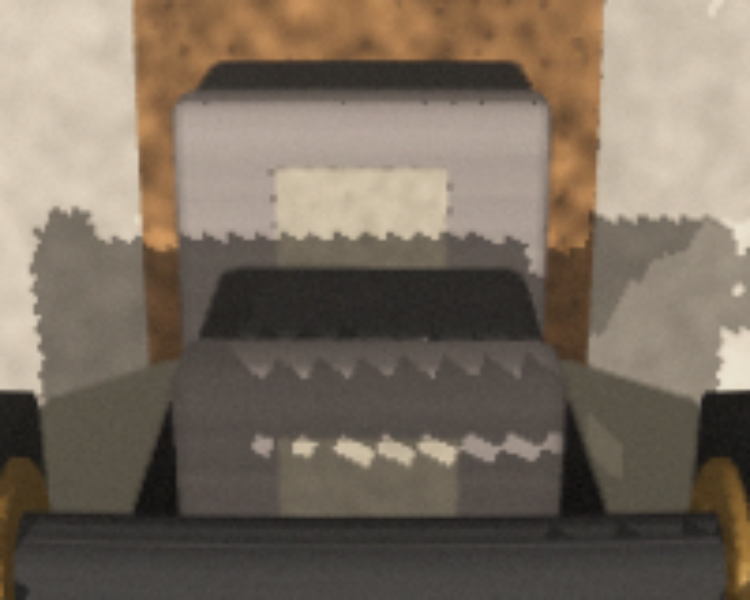

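step_arm(
  targets=[
    [[0.01, -0.0006, 0, 0], [0.022, -0.0006, 0, 0], [0.034, -0.0006, 0, 0], [0.041, -0.0006, 0, 0], [0.041, -0.0006, 0, 0]],
  ],
)

```text
time: 42.1
tool_pos: [643.2, -3.2, 38.2]
tcp_rot: [-0.593, 1.539, 2.973]
contact_force: [-1.1, 0.4, -1.0]
grip_width: 42.0
```

Run:
```python
from p import *
c=settle(5); plan([(646.8,-3.7,63.7,-65.6)]); lid(c,49,(644,-4),rad=50,tol=3); back(40,14.5)
```

```text
t 42.35 p [646.4  -3.4  70.8] psi -65.7 tilt [-1.43  0.26] q [-0.12  0.72  1.33  0.    1.12  1.02] F [-1.   0.3 -0.8] w 41.7
(646.8, -3.7, 63.7, -65.6) -> shift m [ 0.0071  0.0005 -0.0004] turn -0.1 rows 0.2
lid mean [664.2   5.8] zmed 48.4 rect [659.9   3.5] [29.8 61. ] 24.7 circ [659.    3.3] 33.4 n 4205 px [315. 241.]
held x -54.1 -54.5 z [-19.6 -18.8 -18.5  22.1  22.5]
```

step_arm(
  targets=[
    [[0.003, 0, -0.0007, 0], [0.006, 0, -0.0007, 0], [0.0075, 0, -0.0007, 0], [0.0075, 0, -0.0007, 0], [0.0075, 0, -0.0007, 0]],
  ],
)

```text
time: 42.82
tool_pos: [646.2, -2.9, 34.6]
tcp_rot: [-0.607, 1.546, 2.96]
contact_force: [-0.4, 0.2, 2.0]
grip_width: 41.6
```

Run:
```python
from p import *
c=settle(4); plan([(646.8,-3.2,63.7,-65.6)])
```

```text
t 43.02 p [646.9  -3.1  63.6] psi -65.7 tilt [-1.41  0.26] q [-0.12  0.73  1.33  0.    1.11  1.02] F [-0.4  0.4  3.4] w 41.9
(646.8, -3.2, 63.7, -65.6) -> shift m [-0.0001  0.0001  0.0001] turn -0.1 rows 0.0
```

Contact. I'll release, retreat upward and then back off to clear the top camera's view.

step_arm(
  targets=[
    [[0, 0, 0, 0], [0, 0, 0, 0], [0, 0, 0, 0], [0, 0, 0, 0], [0, 0, 0, 0]],
  ],
  jaw=0,
)

```text
time: 43.43
tool_pos: [646.1, -3.0, 34.4]
tcp_rot: [-0.607, 1.546, 2.959]
contact_force: [-0.0, -0.5, 0.2]
grip_width: 70.7
```

step_arm(
  targets=[
    [[0, 0, 0, 0], [0, 0, 0, 0], [-0.01, 0, 0, 0], [-0.04, 0, 0, 0], [-0.07, 0, 0, 0]],
  ],
)

```text
time: 43.85
tool_pos: [646.8, -3.2, 104.5]
tcp_rot: [-0.599, 1.542, 2.967]
contact_force: [1.1, -0.6, -0.5]
grip_width: 91.4
```

step_arm(
  targets=[
    [[-0.03, 0, 0, 0], [-0.06, 0, 0.02, 0], [-0.06, 0, 0.05, 0], [-0.06, 0, 0.09, 0], [-0.06, 0, 0.13, 0]],
  ],
)

```text
time: 44.27
tool_pos: [529.2, -57.3, 168.7]
tcp_rot: [-0.589, 1.544, 2.978]
contact_force: [0.6, -0.9, -0.5]
grip_width: 91.7
```

step_arm(
  targets=[
    [[0, 0.03, 0.03, 0], [0, 0.06, 0.06, 0], [0, 0.09, 0.08, 0], [0, 0.12, 0.09, 0], [0, 0.14, 0.09, 0]],
  ],
)

```text
time: 44.68
tool_pos: [504.1, -225.6, 170.0]
tcp_rot: [-0.524, 1.546, 3.04]
contact_force: [0.0, -0.3, -0.0]
grip_width: 92.1
```

Run:
```python
from m import *
import p
S.update(rl=(242,207,131),ss=(332,190,89))
for i in range(4): c=cap('top','topf')
p.plan([])
P=cloud(c)
def ext(z,u,v,w=30):
    m=np.zeros((480,640),np.uint8); s=np.s_[v-w:v+w,u-w:u+w]; m[s]=(abs(P[s][...,2]-z)<6)&(c['depth'][s]>0)
    n,L,st,ce=cv2.connectedComponentsWithStats(m); i=1+np.argmax(st[1:,4]); h=cv2.findContours((L==i).astype(np.uint8),0,1)[0][0][:,0]
    q=np.array([at(c,a,b,z)[:2] for a,b in h],np.float32); r=cv2.minAreaRect(q); e=cv2.minEnclosingCircle(q); print(z,'rect',np.round(r[0],1),np.round(r[1],1),'%.1f'%r[2],'circ',np.round(e[0],1),'%.1f'%e[1])
for z in(131,91,49): ext(z,242,207)
for z in(89,49): ext(z,332,190)
S.update(sl=(497,258,44)); meas(c,['g1','g2','jar','carton','adp','rmat','smat'])
cv2.imwrite('pics/tf.png',cv2.resize(c['color'][140:300,190:390],(800,640))[:600,:,::-1])
```

```text
t 44.88 p [ 505.7 -222.2  197.9] psi -65.7 tilt [-1.49  0.27] q [-0.55  0.43  1.47 -0.01  1.27  0.6 ] F [-0.5  0.7 -0. ] w 91.4
131 rect [596.5 214.4] [36.2 35.7] 1.8 circ [596.6 214.3] 19.3
91 rect [593.8 209.8] [43.6 49.8] 51.5 circ [596.5 213. ] 26.3
49 rect [592.5 207.5] [51.2 63.8] 52.2 circ [597.1 213. ] 32.8
89 rect [646.2  -4.4] [42.1 42. ] 24.2 circ [646.3  -4.3] 27.8
49 rect [645.1  -3.2] [62.6 62.1] 24.6 circ [645.4  -3.1] 42.5Traceback (most recent call last):
  File "<stdin>", line 13, in <module>
  File "m.py", line 11, in meas
    i=1+np.argmin([np.hypot(*(ce[j]-[u,v]))-st[j,4]*.05 for j in range(1,n)])
        ~~~~~~~~~^^^^^^^^^^^^^^^^^^^^^^^^^^^^^^^^^^^^^^^^^^^^^^^^^^^^^^^^^^^^
    return _wrapfunc(a, 'argmin', axis=axis, out=out, **kwds)
    return _wrapit(obj, method, *args, **kwds)
    result = getattr(arr, method)(*args, **kwds)
ValueError: attempt to get argmin of an empty sequence
```

Every layer is within about 1.6 mm of the one below it. One last look at the piles and the bystanders.

Run:
```python
from m import *
c=load('topf')
for k in ['jar','carton','adp','g1','g2','rmat','smat']:
    try: meas(c,[k])
    except Exception: print(k,'hidden')
a=load('scene0')['color'];b=cap('scene')['color']
cv2.imwrite('pics/fin.png',b[:,:,::-1])
d=np.abs(a.astype(int)-b).max(2)
for k,(u,v) in dict(jar=(160,238),carton=(367,213),adp=(307,239),g1=(212,334),g2=(229,291)).items(): print(k,np.median(d[v-12:v+12,u-12:u+12]))
```

```text
jar hidden
carton ctr [[446.4 172. ]] zmed 35.7 rect [446.7 171.6] [90.4 51. ] ang 28.3 n 804 px [257.1 270.8]
adp ctr [[ 4.563e+02 -2.000e-01]] zmed 28.3 rect [456.8  -3.6] [ 44.9 107.8] ang 5.2 n 781 px [329.3 267.8]
g1 hidden
g2 hidden
rmat ctr [[589. 204.]] zmed 5.7 rect [595.2 210.7] [84.3 91.8] ang 50.7 n 380 px [247.9 213.6]
smat ctr [[638.1  -4.2]] zmed 5.9 rect [645.4  -3.6] [91.4 91.3] ang 24.3 n 597 px [332. 195.]
jar 7.0
carton 10.0
adp 3.0
g1 6.0
g2 8.0
```

View pics/fin.png

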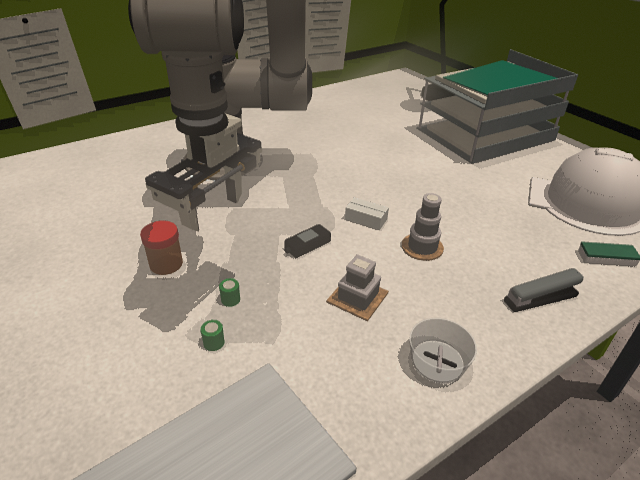

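Both piles stand upright and in order, at (425,220) and (358,290). The jar, carton, adapter and decoys are where they were, and the arm is clear. Handing in.

```bash
python3 -c "
from plant import bot
print(bot.close_job())"
```

```text
the job is handed in; nothing more can be done
None
```

Both piles are built and the job is handed in at about 45 s on the robot's clock. The round pile is large, medium, small on the round mat, and the square pile is large, small on the square mat, squared to it.

**Centring:** in the last top view, each tin was within about 1.6 mm of the one below and each bottom tin within about 1 mm of its mat. The worst offset is the small square tin on the large one. The wrist and top cameras disagreed with each other by 1–3 mm.

**Bystanders:** the carton and adapter measured unmoved in the top view. The arm hid the jar and the green tins from the top camera, so for those I only have the scene picture, where they look unchanged.

**Failed grasps:** my first two grasps of the large round tin failed because the fingertips actually end about 29 mm short of the reported TCP. The fingers came down on the lid instead. On the second try the tin tipped by an estimated 7° and shifted a few mm, with up to about 30 N of contact force. It stayed standing, but that is a brief lapse from "upright throughout". I corrected for the offset, and every later grasp and placement worked first time.

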